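Break down the offcut pile and pack the job box in layers

ROBOT

A 6-joint arm with a two-finger parallel gripper is mounted at the origin on a cart in front of the work surface, level with it; the furniture and walls round the work are solid. World frame = base frame: x ahead of the robot, y to its left, z up, the work surface at z = 0. Lengths are in m, angles in rad, forces in N, time in s.
With the tool pointing down it reaches from about 0.375 to 0.9 m from the base axis. Payload 3.1 kg.
Tool frame: the origin (TCP) lies on the centre line of the jaws, within the pads' length; the fingertips stand 14 mm ahead of it and the grasp point (between the pads) lies 5 mm behind it; z points along the fingers, y is the line along which they close (so a half turn about z gives the same grasp; the last joint's range is limited). The gripper opens to 87 mm and grips with 3 to 60 N. Pads are 19 mm wide; open, the fingers measure 117 mm over their backs; the gripper's body (75 mm by 190 mm) begins 51 mm behind the grasp point.
Start: joints at [1.02, 0.527, 1.433, -0, 1.181, -0.178], TCP at [0.227, 0.582, 0.237] pointing down, gripper open.
Joint ranges: [-3.08, 3.08], [-0.75, 2.2], [0.22, 2.44], [-1.43, 4.57], [0, 2.65], [-2.85, 2.85]. Speed limits (rad/s): [2.79, 2.79, 3.14, 3.14, 3.14, 3.14].

INTERFACE

Orientations are given as a unit quaternion [x, y, z, w].
In Python, from rig import robot gives the robot as it stands.
- The arm moves only by the tool move_arm, never from a script. Its argument "commands" is a list of rows, each an object with "hand": the finger opening in cm, from 0 to 8.7; "travel": the shift along the tool's x, y, z in cm, a list of three; "twist": the turn, a rotation vector about the tool's x, y, z in degrees, a list of three. In form: [{"hand": hand, "travel": [dx, dy, dz], "twist": [wx, wy, wz]}, ...]. A call has 1 to 5 rows; each row shifts and turns the commanded pose from where the row before left it, along the tool's axes as they then stand; what a row does not reach is not made up. A row lasts 1/12 s, in which the tool goes at most 41.7 mm and 7.16 degrees, less where a joint would pass 70% of its speed; a pose out of reach is approached as far as the arm can. A call is refused whole if a number of a shift passes 4.17 or a number of a turn 7.16, either way. A call with a gripper value outside its range is refused whole. The fingers move at their own pace and stop on an object; "force" is the grip in N (left out, the last holds). Time passes only in rows, so rows that do not move let the fingers close. It gives the time, the measured TCP pose, the force, the opening and the grip force at its end, in the units of the state.
- robot.get_obs(): the state, without advancing time (a new reading comes with each control period).
- robot.camera(name): name is "scene" or "top" or "wrist"; returns a dict with "frame" (420x560x3 uint8, red, green, blue), "fov_y" (degrees; the focal length in pixels is half the picture's height over the tangent of half this angle, whatever the lens; pixels are square), "cx", "cy" (the principal point, pixels), "extrinsics" (4x4, takes a point from camera to world coordinates); the wrist camera has in their place "T_tool_cam" (4x4, takes a point from camera to tool coordinates, whose origin is the TCP and whose axes are the flange's). Camera axes: x right, y down, z forward; pixel columns grow to the right and rows downward; lengths in m; the calibration is good to about 2 mm. A picture is of the moment at which its call begins: read the wrist's pose just before it. There is no depth.
- robot.hand_in(): hands the job in; it is judged then, once.
The state is a dict: "time": time; "q": joint angles; "joint_velocities": joint speeds; "joint_torque": joint torques, N m; "position": TCP position; "tool_rot": TCP orientation; "ft_force": force on the tool from outside, world axes, zero at the start; "moment": the same for the moment, N m; "grip_width": finger opening in m; "grip_force": force on a finger pad.
Only numpy, scipy, OpenCV 4.12 (cv2) and the standard library are available. Lean on these libraries where they do the work, as an engineer would, in place of code of your own. Each camera call takes 0.05 s, during which the arm holds its last target. There are 200 camera calls.

TASK

Take the pile of offcuts apart and put it away in this order: lay the big block flat in the middle of the plywood box, lengthwise; lay the blue divider flat on top of it; lay the short block flat on the middle of the divider, lengthwise with the box; and last lay the long stick in the yellow-cheeked rest, resting on both saddles and centred end to end. Leave the roll of tape and the white label roll where they are.

Things in the scene. Friction and masses are not known exactly. Their poses are not given: they have to be found in the camera images.
- big_block: Big block: plain wood offcut, 60 x 120 x 30 mm, 0.1 to 0.2 kg, at first on top of the pile. Origin at the centre of its underside; y along its 120 mm length, x across its 60 mm width, z up.
- short_block: Short block: plain wood offcut, 52 x 90 x 22 mm, in the middle of the pile, lying across the long stick and under the big block, so that its two ends show on either side of the big block. Origin at the centre of its underside; y along its 90 mm length, x across its 52 mm width, z up.
- long_stick: Long stick: slender wood offcut, 35 x 210 x 19 mm, at first at the bottom of the pile, flat on the table, roughly parallel to the big block. Origin at the centre of its underside; y along its 210 mm length, x across its 35 mm width, z up.
- divider: Divider: blue plastic plate, 122 mm long (x) by 100 mm wide (y), 12 mm thick, 0.12 kg, lying flat on the table by itself. A finger cut-out, 50 mm long in x and 26 mm deep, in the middle of each long side leaves a waist 48 mm wide in y, by which it is picked from above. Origin at the centre of its underside, z up.
- job_box: Job box: open plywood box fixed to the table, outside 156 mm (x, its length) by 140 mm (y), 56 mm high, walls 8 mm, inside 140 x 124 mm; its inner floor is 6 mm above the table. Origin at the centre of its underside, on the table; z up. A 10 mm dark cleat is on each end wall outside.
- stick_rest: Stick rest: dark wooden board, 230 mm long (x) by 75 mm wide (y), 10 mm thick, fixed to the table, with two pale saddles 30 mm long centred 75 mm either side of its middle. Saddle tops are 24 mm above the table; on each saddle two yellow cheeks, 55 mm apart in y inside, rise to 45 mm. Between the saddles it is open for the fingers. Origin at the centre of its underside, on the table; z up.
- tape_roll: Roll of cream masking tape, 96 mm across, 25 mm high, loose on the table behind the work; to be left alone. Origin at the centre of its underside.
- label_roll: White roll of labels, 73 mm across, 50 mm high, loose on the table behind the work; to be left alone. Origin at the centre of its underside.
There are look-alikes about, which are no part of the job. What is shaped like the big_block but pink is not meant.

How it is judged:
By the outcome, as a careful person would: the job done as asked, in the order asked, and still so for the second after the job is handed in, with the robot touching nothing.
It also fails if it takes over 118 s, if anything falls off the work surface, if the arm or the gripper's body presses on something with over 40 N, if the wrist force passes 120 N, or if a joint passes its speed limit or range.

## Working session

There is one attempt and no reset: what is moved stays moved. The work goes in short steps, Python scripts to look and compute and a tool call to move; the robot and the scene stay as the last step left them, time stands still between calls to the robot, and variables do not carry over. Pictures are saved under pics/ and viewed, at most 14 in all, crops included, and the job is handed in when it is done.

Besides the shell and the picture viewer there is one more tool, called after "Request:" as name([rows], argument=value, ...), one row to a line, values as JSON. move_arm: Moves the arm, as the interface text tells. Its arguments: {"type":"object","properties":{"commands":{"type":"array"},"force":{"type":"number"}},"required":["commands"]}

```bash
ls; mkdir -p pics; python3 - <<'E'
from rig import robot
import cv2,pickle
o=robot.get_obs();print({k:o[k] for k in('time','position','tool_rot','grip_width')})
d={}
for n in('scene','top','wrist'):
    c=robot.camera(n);d[n]=c;cv2.imwrite(f'pics/a_{n}.png',cv2.cvtColor(c['frame'],cv2.COLOR_RGB2BGR))
    print(n,{k:v for k,v in c.items() if k!='frame'})
pickle.dump(d,open('a.pkl','wb'))
E
```

```text
pics
{'time': 0.0, 'position': array([0.22665613, 0.58169682, 0.23558631]), 'tool_rot': array([ 1.84832666e-01,  9.82769421e-01, -1.00316474e-03, -3.80793307e-04]), 'grip_width': 0.08692809453412964}
scene {'fov_y': 43.97162467876602, 'cx': 271.6372364833359, 'cy': 210.20553803363813, 'extrinsics': array([[ 0.86558348, -0.25493458,  0.43101462, -0.09333542],
       [-0.50074626, -0.44802081,  0.74062847, -1.24274701],
       [ 0.00429171, -0.85690473, -0.51545695,  0.90908055],
       [ 0.        ,  0.        ,  0.        ,  1.        ]])}
top {'fov_y': 45.53346547319378, 'cx': 280.54681284813523, 'cy': 210.20228527725536, 'extrinsics': array([[-0.01499548, -0.99524125,  0.09628082,  0.49069928],
       [-0.99986996,  0.01435414, -0.00735039,  0.01332485],
       [ 0.00593339, -0.09637852, -0.99532707,  1.57436518],
       [ 0.        ,  0.        ,  0.        ,  1.        ]])}
wrist {'fov_y': 65.07453477703933, 'cx': 278.6713358256562, 'cy': 207.33902919379628, 'T_tool_cam': array([[ 5.18427761e-04, -9.66036032e-01, -2.58406879e-01,
         6.92674414e-02],
       [ 9.99999524e-01,  7.14327737e-04, -6.64219230e-04,
         6.15092833e-04],
       [ 8.26246911e-04, -2.58406412e-01,  9.66035943e-01,
        -1.47872575e-01],
       [ 0.00000000e+00,  0.00000000e+00,  0.00000000e+00,
         1.00000000e+00]])}
```

View pics/a_top.png

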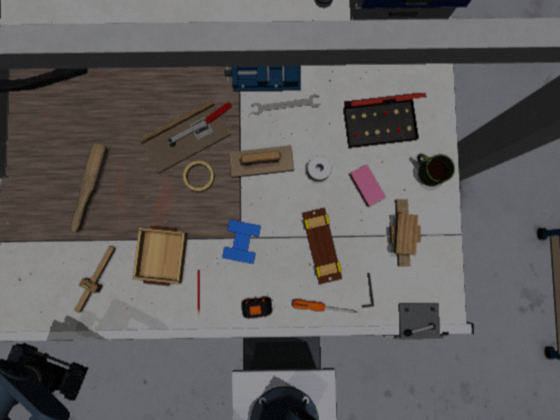

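View pics/a_scene.png

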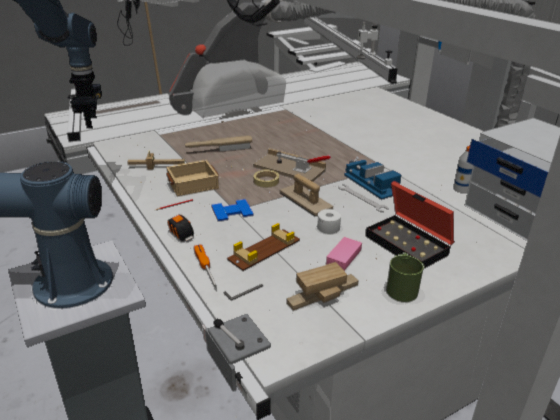

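Candidates for big_block in the top view: the wood pile's top at (408,232), the pink block at (367,185) (excluded), the wooden-handled float at (262,160), and the wooden gauge at (95,280). I choose the pile at (408,232) and check it in a crop.

```bash
python3 - <<'E'
import cv2,pickle,numpy as np
d=pickle.load(open('a.pkl','rb'))
f=cv2.cvtColor(d['top']['frame'],cv2.COLOR_RGB2BGR); s=cv2.cvtColor(d['scene']['frame'],cv2.COLOR_RGB2BGR)
def cr(im,x,y,w,h,k): return cv2.resize(im[y:y+h,x:x+w],None,fx=k,fy=k,interpolation=cv2.INTER_CUBIC)
a=np.hstack([cr(f,375,190,66,84,6),cr(f,298,200,66,84,6)])
cv2.imwrite('pics/b1.png',a)
b=np.hstack([cr(f,125,215,66,84,6),cr(f,210,200,66,84,6)])
cv2.imwrite('pics/b2.png',b)
E
```

```text
(no output)
```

View pics/b1.png

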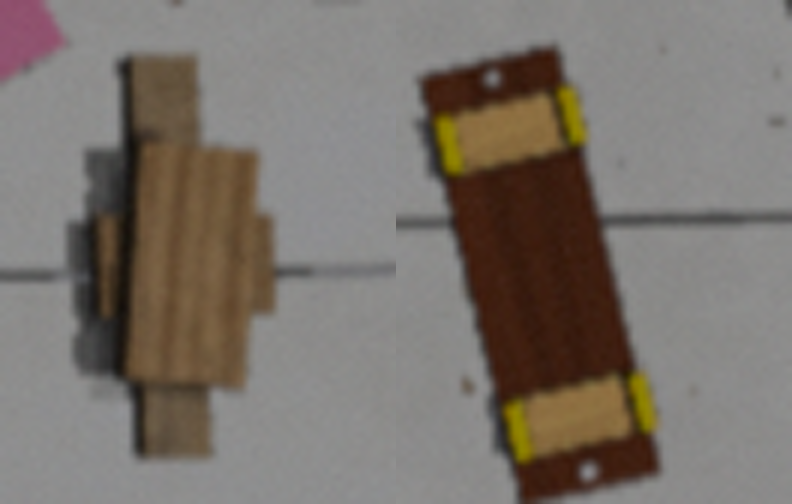

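View pics/b2.png

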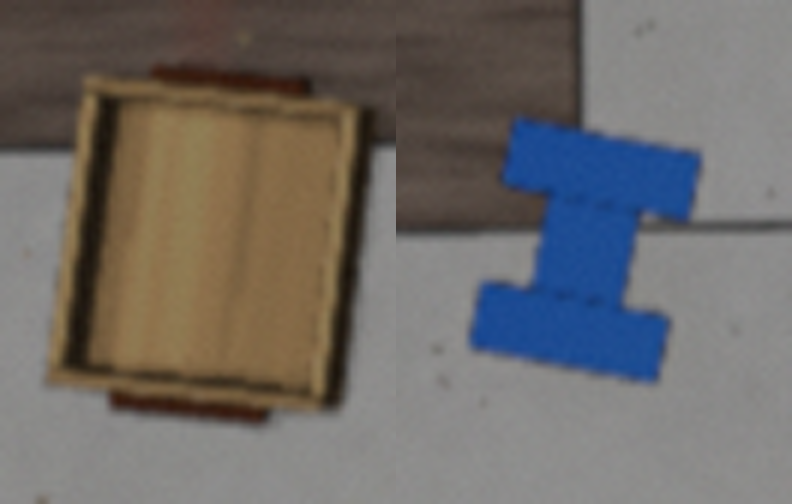

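The pile crop shows the plain-wood big block on top: corners about (398,214), (418,215), (415.5,255) and (396,254) in the top image. The short block's ends show at both sides and the stick runs beneath. The rest, box and divider are all clear.

```bash
cat > h.py <<'E'
import numpy as np,cv2
from scipy.spatial.transform import Rotation as R
def T(o):
    M=np.eye(4);M[:3,:3]=R.from_quat(o['tool_rot']).as_matrix();M[:3,3]=o['position'];return M
def ext(c,o=None): return c['extrinsics'] if 'extrinsics' in c else T(o)@c['T_tool_cam']
def ray(c,uv,z,o=None):
    uv=np.atleast_2d(np.float64(uv));f=210/np.tan(np.radians(c['fov_y']/2));E=ext(c,o)
    d=np.c_[(uv[:,0]-c['cx'])/f,(uv[:,1]-c['cy'])/f,np.ones(len(uv))]@E[:3,:3].T
    return (E[:3,3]+d*((z-E[2,3])/d[:,2])[:,None])[:,:2]
def proj(c,P,o=None):
    P=np.atleast_2d(P);E=np.linalg.inv(ext(c,o));f=210/np.tan(np.radians(c['fov_y']/2))
    q=P@E[:3,:3].T+E[:3,3];return np.c_[f*q[:,0]/q[:,2]+c['cx'],f*q[:,1]/q[:,2]+c['cy']]
def rect(P):  # corners in order: centre, sides, angle of side0 (deg)
    P=np.array(P);s=np.linalg.norm(P-np.roll(P,-1,0),axis=1)
    a=P[1]-P[0]+P[2]-P[3];b=P[3]-P[0]+P[2]-P[1]
    return P.mean(0).round(4),s.round(4),[np.degrees(np.arctan2(v[1],v[0])).round(1) for v in(a,b)]
E
python3 - <<'E'
from h import *;import pickle
c=pickle.load(open('a.pkl','rb'))['top']
def g(n,px,z,ox,oy,x0=0):
    p=np.float64(px);p=np.c_[(p[:,0]-x0+.0)/6+ox-.4,p[:,1]/6+oy-.4]
    print(n,*rect(ray(c,p,z)))
g('big',[(140,143),(260,150),(243,388),(125,382)],.071,375,190)
g('short',[(97,213),(272,215),(275,314),(98,318)],.041,375,190)
g('stick',[(130,55),(197,55),(212,458),(143,458)],.019,375,190)
g('rest',[(420,78),(556,48),(660,470),(520,500)],.010,298,200,396)
g('cheekouter',[(436,114),(575,87),(654,430),(513,462)],.045,298,200,396)
g('box',[(85,77),(370,103),(340,410),(50,383)],.056,125,215)
g('div',[(513,117),(702,155),(658,382),(472,348)],.012,210,200,396)
E
```

```text
big [ 0.5593 -0.376 ] [0.0605 0.1199 0.059  0.1203] [np.float64(-94.0), np.float64(173.9)]
short [ 0.5609 -0.3805] [0.0898 0.0507 0.0906 0.0537] [np.float64(-90.5), np.float64(178.9)]
stick [ 0.567  -0.3785] [0.0351 0.2093 0.0356 0.2093] [np.float64(-90.8), np.float64(179.8)]
rest [ 0.531  -0.1241] [0.0731 0.2254 0.0741 0.2247] [np.float64(-78.6), np.float64(-167.7)]
cheekouter [ 0.5302 -0.1238] [0.0726 0.1785 0.0733 0.1805] [np.float64(-79.0), np.float64(-168.5)]
box [0.507  0.3685] [0.1448 0.1542 0.1459 0.154 ] [np.float64(-96.1), np.float64(174.4)]
div [0.5463 0.1255] [0.1006 0.1197 0.0979 0.1216] [np.float64(-101.7), np.float64(169.0)]
```

```bash
cat >> h.py <<'E'
def yaw(o): y=T(o)[:3,1];return np.degrees(np.arctan2(y[1],y[0]))
def plan(o,wps):
    """wps: (x,y,z) moves or a number = yaw of tool y (deg); prints n equal rows each"""
    M=T(o);tilt=np.degrees(np.arccos(-M[2,2]))
    print('now',o['time'],M[:3,3].round(4),'yaw',round(yaw(o),2),'tilt',tilt.round(2),'w',round(o['grip_width'],4),'F',o['ft_force'].round(1),'gf',o['grip_force'])
    for w in wps:
        if np.isscalar(w):
            y=np.degrees(np.arctan2(M[1,1],M[0,1]));d=-(w-y+180)%360-180 if 0 else -((w-y+180)%360-180)
            n=max(1,int(np.ceil(abs(d)/7.1)));r=round(d/n,2);print('turn',n,'x',r)
            M[:3,:3]=M[:3,:3]@R.from_rotvec([0,0,np.radians(r*n)]).as_matrix()
        else:
            d=M[:3,:3].T@(np.array(w)-M[:3,3])*100;n=max(1,int(np.ceil(np.linalg.norm(d)/4.1)))
            r=(d/n).round(2);print('move',n,'x',r.tolist());M[:3,3]+=M[:3,:3]@r*n/100
E
python3 - <<'E'
from h import *;from rig import robot
plan(robot.get_obs(),[84.4,(.507,.3685,.2)])
E
```

```text
now 0.15 [0.2267 0.5818 0.2358] yaw 68.7 tilt 0.1 w 0.0872 F [-0.8 -0.6 -0.4] gf 0.0
turn 3 x -5.23
move 9 x [-3.33, -2.05, 0.4]
```

Request:
move_arm([
  {"hand": 8.7, "travel": [0, 0, 0], "twist": [0, 0, -5.23]},
  {"hand": 8.7, "travel": [0, 0, 0], "twist": [0, 0, -5.23]},
  {"hand": 8.7, "travel": [0, 0, 0], "twist": [0, 0, -5.23]},
  {"hand": 8.7, "travel": [-3.33, -2.05, 0.4], "twist": [0, 0, 0]},
  {"hand": 8.7, "travel": [-3.33, -2.05, 0.4], "twist": [0, 0, 0]},
])

```text
time: 0.57
position: [0.2883, 0.5355, 0.2283]
tool_rot: [0.046, 0.999, 0.0, 0.0]
ft_force: [0.5, 0.5, -0.4]
grip_width: 0.0867
grip_force: 0.0
```

Request:
move_arm([
  {"hand": 8.7, "travel": [-3.33, -2.05, 0.4], "twist": [0, 0, 0]},
  {"hand": 8.7, "travel": [-3.33, -2.05, 0.4], "twist": [0, 0, 0]},
  {"hand": 8.7, "travel": [-3.33, -2.05, 0.4], "twist": [0, 0, 0]},
  {"hand": 8.7, "travel": [-3.33, -2.05, 0.4], "twist": [0, 0, 0]},
  {"hand": 8.7, "travel": [-3.33, -2.05, 0.4], "twist": [0, 0, 0]},
])

```text
time: 0.98
position: [0.446, 0.4152, 0.2081]
tool_rot: [0.049, 0.999, -0.0, -0.0]
ft_force: [0.5, 0.2, -0.3]
grip_width: 0.087
grip_force: 0.0
```

Request:
move_arm([
  {"hand": 8.7, "travel": [-3.33, -2.05, 0.4], "twist": [0, 0, 0]},
  {"hand": 8.7, "travel": [-3.33, -2.05, 0.4], "twist": [0, 0, 0]},
  {"hand": 8.7, "travel": [0, 0, 0], "twist": [0, 0, 0]},
  {"hand": 8.7, "travel": [0, 0, 0], "twist": [0, 0, 0]},
])

```text
time: 1.32
position: [0.5089, 0.3675, 0.1998]
tool_rot: [0.051, 0.999, -0.0, -0.0]
ft_force: [-0.2, 0.5, -0.4]
grip_width: 0.087
grip_force: 0.0
```

```bash
cat >> h.py <<'E'
def snap(name,outl=[]):
    from rig import robot
    import pickle
    o=robot.get_obs();c=robot.camera('wrist');pickle.dump((o,c),open(name+'.pkl','wb'))
    im=cv2.cvtColor(c['frame'],cv2.COLOR_RGB2BGR)
    for P in outl: cv2.polylines(im,[np.int32(proj(c,P,o)*16)],True,(0,0,255),1,cv2.LINE_AA,4)
    cv2.imwrite(f'pics/{name}.png',cv2.resize(im,None,fx=1.4,fy=1.4,interpolation=cv2.INTER_CUBIC));return o,c
def box(x,y,deg,L,W,z):
    a=np.radians(deg);u=np.array([np.cos(a),np.sin(a)]);v=np.array([-u[1],u[0]])
    return np.array([[*( [x,y]+s*L/2*u+t*W/2*v),z] for s,t in((1,1),(1,-1),(-1,-1),(-1,1))])
E
python3 - <<'E'
from h import *
o,c=snap('w_box',[box(.507,.3685,-5.6,.156,.140,.056),box(.507,.3685,-5.6,.14,.124,.006)])
plan(o,[79,(.5463,.1255,.2)])
E
```

```text
now 1.3167 [0.5089 0.3675 0.1998] yaw 84.14 tilt 0.06 w 0.087 F [-0.2  0.5 -0.4] gf 0.0
turn 1 x 5.14
move 6 x [-1.38, -3.84, -0.0]
```

View pics/w_box.png

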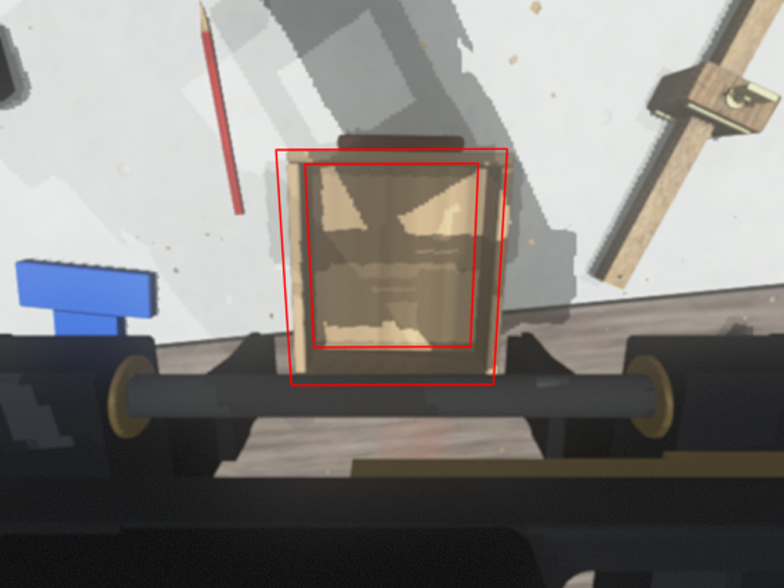

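The overlay roughly matches the box: real rim at x≈288–508, top edge y≈152 in the enlarged view, predicted about 6 px too far left. The gripper hides the lower part, so I'll compare more carefully without the overlay.

```bash
python3 - <<'E'
from h import *;import pickle
o,c=pickle.load(open('w_box.pkl','rb'))
im=cv2.cvtColor(c['frame'],cv2.COLOR_RGB2BGR)
cv2.imwrite('pics/wb2.png',cv2.resize(im[95:270,190:380],None,fx=4,fy=3.4,interpolation=cv2.INTER_CUBIC))
print(proj(c,box(.507,.3685,-5.6,.156,.140,.056),o).round(1).tolist())
E
```

```text
[[352.0, 274.2], [207.7, 274.7], [196.7, 106.6], [361.9, 105.9]]
```

View pics/wb2.png

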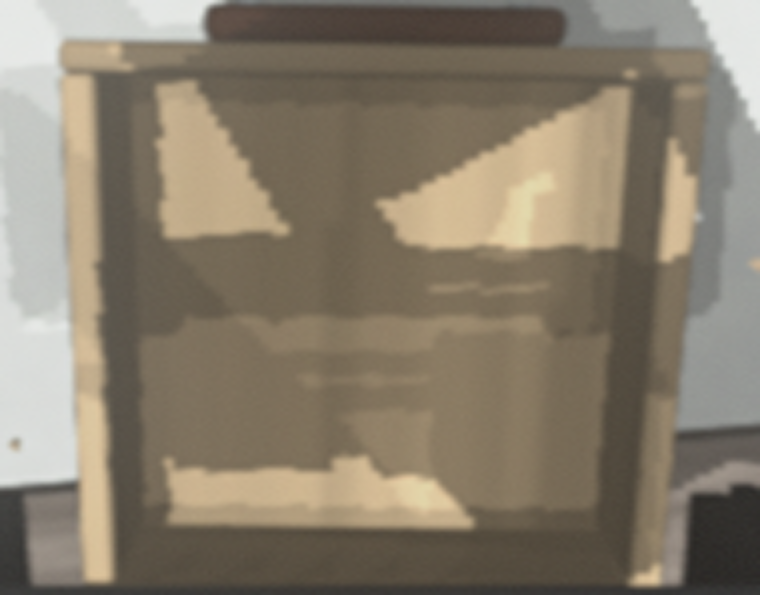

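```bash
python3 - <<'E'
from h import *;import pickle
o,c=pickle.load(open('w_box.pkl','rb'))
p=np.array([(60,42),(710,52),(660,580),(83,580)])/[4,3.4]+[190,95]-.4
P=ray(c,p,.056,o);print(P.round(4).tolist(),rect(P))
d=-np.array([[P[1]-P[0]],[P[2]-P[1]],[P[3]-P[0]]])[:,0];print(np.degrees(np.arctan2(d[:,1],d[:,0])))
# inner floor corners
q=np.array([(130,100),(630,88),(600,528),(140,520)])/[4,3.4]+[190,95]-.4
Q=ray(c,q,.006,o);print(Q.round(4).tolist(),rect(Q))
E
```

```text
[[0.4235, 0.3131], [0.4399, 0.4501], [0.5822, 0.4334], [0.5682, 0.2954]] (array([0.5034, 0.373 ]), array([0.138 , 0.1433, 0.1388, 0.1458]), [np.float64(83.7), np.float64(-6.8)])
[-96.82947358 173.31931202 173.02438536]
[[0.4387, 0.3174], [0.448, 0.4427], [0.5864, 0.4276], [0.5707, 0.3008]] (array([0.5109, 0.3721]), array([0.1257, 0.1392, 0.1278, 0.133 ]), [np.float64(84.3), np.float64(-6.7)])
```

```bash
python3 - <<'E'
from h import *;from rig import robot
plan(robot.get_obs(),[(.61,-.378,.2)])
E
```

```text
now 1.3667 [0.5074 0.3685 0.1999] yaw 84.26 tilt 0.1 w 0.087 F [-0.5  0.1 -0.2] gf 0.0
move 19 x [-0.93, -3.86, -0.0]
```

Request:
move_arm([
  {"hand": 8.7, "travel": [-0.93, -3.86, 0], "twist": [0, 0, 0]},
  {"hand": 8.7, "travel": [-0.93, -3.86, 0], "twist": [0, 0, 0]},
  {"hand": 8.7, "travel": [-0.93, -3.86, 0], "twist": [0, 0, 0]},
  {"hand": 8.7, "travel": [-0.93, -3.86, 0], "twist": [0, 0, 0]},
  {"hand": 8.7, "travel": [-0.93, -3.86, 0], "twist": [0, 0, 0]},
])

```text
time: 1.78
position: [0.5332, 0.1729, 0.2007]
tool_rot: [0.047, 0.999, 0.0, -0.0]
ft_force: [0.3, -0.3, 0.6]
grip_width: 0.087
grip_force: 0.0
```

Request:
move_arm([
  {"hand": 8.7, "travel": [-0.93, -3.86, 0], "twist": [0, 0, 0]},
  {"hand": 8.7, "travel": [-0.93, -3.86, 0], "twist": [0, 0, 0]},
  {"hand": 8.7, "travel": [-0.93, -3.86, 0], "twist": [0, 0, 0]},
  {"hand": 8.7, "travel": [-0.93, -3.86, 0], "twist": [0, 0, 0]},
  {"hand": 8.7, "travel": [-0.93, -3.86, 0], "twist": [0, 0, 0]},
])

```text
time: 2.2
position: [0.5614, -0.0237, 0.2008]
tool_rot: [0.048, 0.999, 0.0, -0.0]
ft_force: [0.8, -0.2, -0.3]
grip_width: 0.087
grip_force: 0.0
```

Request:
move_arm([
  {"hand": 8.7, "travel": [-0.93, -3.86, 0], "twist": [0, 0, 0]},
  {"hand": 8.7, "travel": [-0.93, -3.86, 0], "twist": [0, 0, 0]},
  {"hand": 8.7, "travel": [-0.93, -3.86, 0], "twist": [0, 0, 0]},
  {"hand": 8.7, "travel": [-0.93, -3.86, 0], "twist": [0, 0, 0]},
  {"hand": 8.7, "travel": [-0.93, -3.86, 0], "twist": [0, 0, 0]},
])

```text
time: 2.62
position: [0.5895, -0.2201, 0.2007]
tool_rot: [0.048, 0.999, 0.0, -0.0]
ft_force: [0.5, -0.1, 0.5]
grip_width: 0.0867
grip_force: 0.0
```

Request:
move_arm([
  {"hand": 8.7, "travel": [-0.93, -3.86, 0], "twist": [0, 0, 0]},
  {"hand": 8.7, "travel": [-0.93, -3.86, 0], "twist": [0, 0, 0]},
  {"hand": 8.7, "travel": [-0.93, -3.86, 0], "twist": [0, 0, 0]},
  {"hand": 8.7, "travel": [-0.93, -3.86, 0], "twist": [0, 0, 0]},
  {"hand": 8.7, "travel": [0, 0, 0], "twist": [0, 0, 0]},
])

```text
time: 3.03
position: [0.6124, -0.3846, 0.2006]
tool_rot: [0.051, 0.999, -0.003, 0.002]
ft_force: [1.0, -0.3, 0.4]
grip_width: 0.0869
grip_force: 0.0
```

Request:
move_arm([
  {"hand": 8.7, "travel": [0, 0, 0], "twist": [0, 0, 0]},
  {"hand": 8.7, "travel": [0, 0, 0], "twist": [0, 0, 0]},
  {"hand": 8.7, "travel": [0, 0, 0], "twist": [0, 0, 0]},
])

```text
time: 3.28
position: [0.6115, -0.3749, 0.2004]
tool_rot: [0.048, 0.999, 0.001, -0.001]
ft_force: [-1.1, 1.0, -0.5]
grip_width: 0.0871
grip_force: 0.0
```

```bash
python3 - <<'E'
from h import *;from rig import robot
for i in range(3): print(robot.get_obs()['position'])
o,c=snap('w_pile',[box(.5593,-.376,-6,.12,.06,.071),box(.561,-.3805,-90.8,.09,.052,.041),box(.567,-.3785,-.5,.21,.035,.019)])
print(robot.get_obs()['position'],yaw(o))
E
```

```text
[ 0.61153222 -0.37493776  0.20039577]
[ 0.61153222 -0.37493776  0.20039577]
[ 0.61153222 -0.37493776  0.20039577]
[ 0.61161125 -0.37505598  0.20057236] 84.52860355542308
```

View pics/w_pile.png

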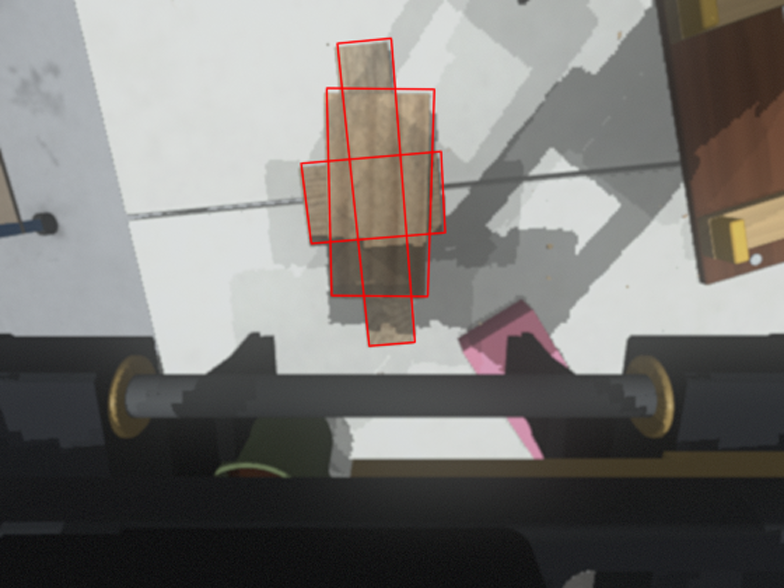

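The picture shows the pile with outlines matching within about 2 px: big block (327–432, 92–297), short block ends at x≈302 and 443, stick ends at y≈42 and 345. The poses are confirmed, so I'll grasp the big block.

```bash
python3 - <<'E'
from h import *;from rig import robot
plan(robot.get_obs(),[(.560,-.376,.11),(.560,-.376,.0605)])
E
```

```text
now 3.3333 [ 0.6116 -0.3751  0.2006] yaw 84.54 tilt 0.09 w 0.0871 F [-0.3  0.7  0.2] gf 0.0
move 3 x [1.71, -0.2, 3.02]
move 2 x [-0.01, -0.0, 2.48]
```

Request:
move_arm([
  {"hand": 8.7, "travel": [1.71, -0.2, 3.02], "twist": [0, 0, 0]},
  {"hand": 8.7, "travel": [1.71, -0.2, 3.02], "twist": [0, 0, 0]},
  {"hand": 8.7, "travel": [1.71, -0.2, 3.02], "twist": [0, 0, 0.5]},
  {"hand": 8.7, "travel": [0, 0, 0], "twist": [0, 0, 0]},
  {"hand": 8.7, "travel": [0, 0, 0], "twist": [0, 0, 0]},
])

```text
time: 3.75
position: [0.5589, -0.3766, 0.1089]
tool_rot: [0.053, 0.999, 0.002, -0.002]
ft_force: [0.7, -0.6, 1.4]
grip_width: 0.0869
grip_force: 0.0
```

Request:
move_arm([
  {"hand": 8.7, "travel": [0, 0, 1.6], "twist": [0, 0, 0]},
  {"hand": 8.7, "travel": [0, 0, 1.6], "twist": [0, 0, 0]},
  {"hand": 8.7, "travel": [0, 0, 1.2], "twist": [0, 0, 0]},
  {"hand": 8.7, "travel": [0, 0, 0.4], "twist": [0, 0, 0]},
  {"hand": 8.7, "travel": [0, 0, 0], "twist": [0, 0, 0]},
])

```text
time: 4.17
position: [0.5607, -0.3785, 0.0621]
tool_rot: [0.053, 0.999, -0.0, 0.0]
ft_force: [-0.3, 0.5, -0.1]
grip_width: 0.0871
grip_force: 0.0
```

Request:
move_arm([
  {"hand": 8.7, "travel": [0, 0, 0], "twist": [0, 0, 0]},
  {"hand": 8.7, "travel": [0, 0, 0], "twist": [0, 0, 0]},
])

```text
time: 4.33
position: [0.5608, -0.3793, 0.0633]
tool_rot: [0.053, 0.999, -0.001, 0.001]
ft_force: [0.5, -0.5, -0.1]
grip_width: 0.0871
grip_force: 0.0
```

Request:
move_arm([
  {"hand": 8.7, "travel": [0.1, 0.3, 0.25], "twist": [0, 0, 0]},
  {"hand": 7.0, "travel": [0, 0, 0], "twist": [0, 0, 0]},
  {"hand": 5.5, "travel": [0, 0, 0], "twist": [0, 0, 0]},
  {"hand": 5.5, "travel": [0, 0, 0], "twist": [0, 0, 0]},
  {"hand": 5.5, "travel": [0, 0, 0], "twist": [0, 0, 0]},
], force=20)

```text
time: 4.75
position: [0.5591, -0.3758, 0.0596]
tool_rot: [0.053, 0.999, -0.0, 0.0]
ft_force: [-1.0, 0.5, 0.2]
grip_width: 0.0678
grip_force: 0.0
```

Request:
move_arm([
  {"hand": 5.0, "travel": [0, 0, 0], "twist": [0, 0, 0]},
  {"hand": 5.0, "travel": [0, 0, 0], "twist": [0, 0, 0]},
  {"hand": 5.0, "travel": [0, 0, 0], "twist": [0, 0, 0]},
  {"hand": 5.0, "travel": [0, 0, 0], "twist": [0, 0, 0]},
])

```text
time: 5.08
position: [0.5591, -0.376, 0.0596]
tool_rot: [0.053, 0.999, -0.0, 0.0]
ft_force: [0.4, -1.6, 0.3]
grip_width: 0.06
grip_force: 20.0
```

Request:
move_arm([
  {"hand": 5.0, "travel": [0, 0, -1], "twist": [0, 0, 0]},
  {"hand": 5.0, "travel": [0, 0, -2], "twist": [0, 0, 0]},
  {"hand": 5.0, "travel": [0, 0, -3], "twist": [0, 0, 0]},
  {"hand": 5.0, "travel": [0, 0, -3], "twist": [0, 0, 0]},
  {"hand": 5.0, "travel": [0, 0, -2], "twist": [0, 0, 0]},
])

```text
time: 5.5
position: [0.5597, -0.376, 0.1726]
tool_rot: [0.053, 0.999, -0.001, 0.001]
ft_force: [1.0, -0.1, -1.8]
grip_width: 0.0597
grip_force: 20.0
```

```bash
python3 - <<'E'
from h import *;from rig import robot
plan(robot.get_obs(),[(.52,.355,.19),83.2])
E
```

```text
now 5.5 [ 0.5597 -0.376   0.1726] yaw 83.89 tilt 0.16 w 0.0597 F [ 1.  -0.1 -1.8] gf 19.99971162993461
move 18 x [0.65, 4.01, -0.1]
turn 1 x 0.69
```

```bash
python3 - <<'E'
from h import *;from rig import robot
plan(robot.get_obs(),[(.511,.371,.18),83.5])
E
```

```text
now 5.5 [ 0.5597 -0.376   0.1726] yaw 83.89 tilt 0.16 w 0.0597 F [ 1.  -0.1 -1.8] gf 19.99971162993461
move 19 x [0.67, 3.88, -0.05]
turn 1 x 0.39
```

Request:
move_arm([
  {"hand": 5.0, "travel": [0.67, 3.88, -0.05], "twist": [0, 0, 0.39]},
  {"hand": 5.0, "travel": [0.67, 3.88, -0.05], "twist": [0, 0, 0]},
  {"hand": 5.0, "travel": [0.67, 3.88, -0.05], "twist": [0, 0, 0]},
  {"hand": 5.0, "travel": [0.67, 3.88, -0.05], "twist": [0, 0, 0]},
  {"hand": 5.0, "travel": [0.67, 3.88, -0.05], "twist": [0, 0, 0]},
])

```text
time: 5.92
position: [0.5467, -0.1772, 0.1725]
tool_rot: [0.057, 0.998, 0.0, -0.0]
ft_force: [0.9, 0.8, -2.1]
grip_width: 0.0598
grip_force: 20.0
```

Request:
move_arm([
  {"hand": 5.0, "travel": [0.67, 3.88, -0.05], "twist": [0, 0, 0]},
  {"hand": 5.0, "travel": [0.67, 3.88, -0.05], "twist": [0, 0, 0]},
  {"hand": 5.0, "travel": [0.67, 3.88, -0.05], "twist": [0, 0, 0]},
  {"hand": 5.0, "travel": [0.67, 3.88, -0.05], "twist": [0, 0, 0]},
  {"hand": 5.0, "travel": [0.67, 3.88, -0.05], "twist": [0, 0, 0]},
])

```text
time: 6.33
position: [0.5355, 0.0194, 0.175]
tool_rot: [0.057, 0.998, 0.0, -0.0]
ft_force: [0.3, -0.0, -1.9]
grip_width: 0.0595
grip_force: 20.0
```

Request:
move_arm([
  {"hand": 5.0, "travel": [0.67, 3.88, -0.05], "twist": [0, 0, 0]},
  {"hand": 5.0, "travel": [0.67, 3.88, -0.05], "twist": [0, 0, 0]},
  {"hand": 5.0, "travel": [0.67, 3.88, -0.05], "twist": [0, 0, 0]},
  {"hand": 5.0, "travel": [0.67, 3.88, -0.05], "twist": [0, 0, 0]},
  {"hand": 5.0, "travel": [0.67, 3.88, -0.05], "twist": [0, 0, 0]},
])

```text
time: 6.75
position: [0.524, 0.216, 0.1775]
tool_rot: [0.057, 0.998, 0.0, -0.0]
ft_force: [1.2, -0.7, -1.6]
grip_width: 0.0599
grip_force: 20.0
```

Request:
move_arm([
  {"hand": 5.0, "travel": [0.67, 3.88, -0.05], "twist": [0, 0, 0]},
  {"hand": 5.0, "travel": [0.67, 3.88, -0.05], "twist": [0, 0, 0]},
  {"hand": 5.0, "travel": [0.67, 3.88, -0.05], "twist": [0, 0, 0]},
  {"hand": 5.0, "travel": [0.67, 3.88, -0.05], "twist": [0, 0, 0]},
  {"hand": 5.0, "travel": [0, 0, 0], "twist": [0, 0, 0]},
])

```text
time: 7.17
position: [0.5147, 0.3787, 0.1798]
tool_rot: [0.054, 0.999, 0.003, 0.001]
ft_force: [0.0, -0.1, -1.3]
grip_width: 0.0599
grip_force: 20.0
```

Request:
move_arm([
  {"hand": 5.0, "travel": [0, 0, 0], "twist": [0, 0, 0]},
  {"hand": 5.0, "travel": [0, 0, 0], "twist": [0, 0, 0]},
  {"hand": 5.0, "travel": [0, 0, 0], "twist": [0, 0, 0]},
  {"hand": 5.0, "travel": [0, 0, 0], "twist": [0, 0, 0]},
])

```text
time: 7.5
position: [0.5159, 0.3697, 0.179]
tool_rot: [0.058, 0.998, -0.0, -0.0]
ft_force: [-0.2, 0.1, -1.3]
grip_width: 0.0598
grip_force: 20.0
```

```bash
python3 - <<'E'
from h import *;from rig import robot
plan(robot.get_obs(),[(.509,.371,.08),(.509,.371,.026)])
o,c=snap('w_c1',[box(.509,.371,-6.5,.156,.140,.056)])
E
```

```text
now 7.5 [0.5159 0.3697 0.179 ] yaw 83.39 tilt 0.05 w 0.0598 F [-0.2  0.1 -1.3] gf 19.999640327878296
move 3 x [0.23, 0.02, 3.3]
move 2 x [0.0, 0.0, 2.7]
```

View pics/w_c1.png

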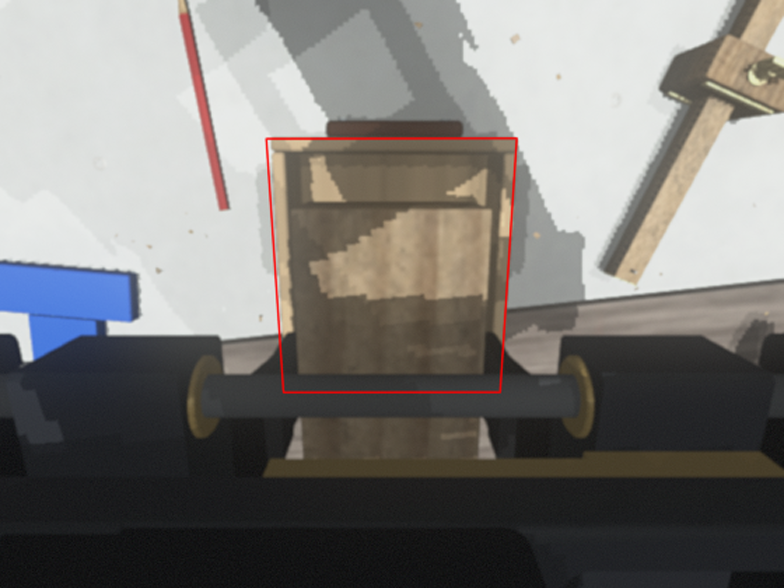

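The box rim lies at x≈273–517 with its top edge at y≈138, so the box centre is about 1.5 mm further in +y than my outline. The block is held square to it. Lowering.

Request:
move_arm([
  {"hand": 5.0, "travel": [0.22, 0.05, 3.2], "twist": [0, 0, 0]},
  {"hand": 5.0, "travel": [0.22, 0.05, 3.2], "twist": [0, 0, 0]},
  {"hand": 5.0, "travel": [0.22, 0.05, 3.0], "twist": [0, 0, 0]},
  {"hand": 5.0, "travel": [0, 0, 0], "twist": [0, 0, 0]},
  {"hand": 5.0, "travel": [0, 0, 0], "twist": [0, 0, 0]},
])

```text
time: 7.97
position: [0.5085, 0.372, 0.0836]
tool_rot: [0.057, 0.998, -0.001, -0.002]
ft_force: [0.9, -0.3, -1.0]
grip_width: 0.0598
grip_force: 20.0
```

Request:
move_arm([
  {"hand": 5.0, "travel": [0, 0, 0], "twist": [0, 0, 0]},
  {"hand": 5.0, "travel": [0, 0, 0], "twist": [0, 0, 0]},
])

```text
time: 8.13
position: [0.5114, 0.3739, 0.0873]
tool_rot: [0.057, 0.998, 0.001, 0.002]
ft_force: [-0.1, 0.7, -1.7]
grip_width: 0.0596
grip_force: 20.0
```

Request:
move_arm([
  {"hand": 5.0, "travel": [0.15, -0.15, 1.5], "twist": [0, 0, 0]},
  {"hand": 5.0, "travel": [0, 0, 1.5], "twist": [0, 0, 0]},
  {"hand": 5.0, "travel": [0, 0, 1.2], "twist": [0, 0, 0]},
  {"hand": 5.0, "travel": [0, 0, 0.8], "twist": [0, 0, 0]},
  {"hand": 5.0, "travel": [0, 0, 0.5], "twist": [0, 0, 0]},
])

```text
time: 8.55
position: [0.5081, 0.3722, 0.0299]
tool_rot: [0.057, 0.998, 0.0, 0.0]
ft_force: [0.2, 0.2, -1.5]
grip_width: 0.06
grip_force: 20.0
```

Request:
move_arm([
  {"hand": 5.0, "travel": [0, 0, 0.2], "twist": [0, 0, 0]},
  {"hand": 5.0, "travel": [0, 0, 0], "twist": [0, 0, 0]},
  {"hand": 5.0, "travel": [0, 0, 0], "twist": [0, 0, 0]},
])

```text
time: 8.8
position: [0.5082, 0.3723, 0.0284]
tool_rot: [0.057, 0.998, 0.0, 0.0]
ft_force: [0.7, -0.9, -1.2]
grip_width: 0.0602
grip_force: 20.0
```

Request:
move_arm([
  {"hand": 5.0, "travel": [-0.12, 0, 0.2], "twist": [0, 0, 0]},
  {"hand": 5.0, "travel": [0, 0, 0.15], "twist": [0, 0, 0]},
  {"hand": 5.0, "travel": [0, 0, 0], "twist": [0, 0, 0]},
  {"hand": 5.0, "travel": [0, 0, 0], "twist": [0, 0, 0]},
])

```text
time: 9.13
position: [0.5096, 0.3723, 0.0265]
tool_rot: [0.057, 0.998, 0.0, 0.001]
ft_force: [-1.1, -0.2, 7.4]
grip_width: 0.0598
grip_force: 20.0
```

Request:
move_arm([
  {"hand": 7.2, "travel": [0, 0, 0], "twist": [0, 0, 0]},
  {"hand": 7.2, "travel": [0, 0, 0], "twist": [0, 0, 0]},
  {"hand": 7.2, "travel": [0, 0, 0], "twist": [0, 0, 0]},
])

```text
time: 9.38
position: [0.5093, 0.3721, 0.0248]
tool_rot: [0.057, 0.998, 0.0, 0.0]
ft_force: [0.2, -0.3, -0.9]
grip_width: 0.0702
grip_force: 0.0
```

Request:
move_arm([
  {"hand": 7.2, "travel": [0, 0, -1], "twist": [0, 0, 0]},
  {"hand": 7.2, "travel": [0, 0, -3], "twist": [0, 0, 0]},
  {"hand": 7.2, "travel": [0, 0, -4], "twist": [0, 0, 0]},
  {"hand": 7.2, "travel": [-2.5, 0, -3], "twist": [0, 0, 0]},
  {"hand": 7.2, "travel": [-2.5, 0, -3], "twist": [0, 0, 0]},
])

```text
time: 9.8
position: [0.5578, 0.3666, 0.1669]
tool_rot: [0.056, 0.998, -0.0, -0.0]
ft_force: [1.3, 1.0, -0.4]
grip_width: 0.072
grip_force: 0.0
```

Request:
move_arm([
  {"hand": 7.2, "travel": [-1, 0, -1.5], "twist": [0, 0, 0]},
  {"hand": 7.2, "travel": [0, 0, 0], "twist": [0, 0, 0]},
  {"hand": 7.2, "travel": [0, 0, 0], "twist": [0, 0, 0]},
  {"hand": 7.2, "travel": [0, 0, 0], "twist": [0, 0, 0]},
  {"hand": 7.2, "travel": [0, 0, 0], "twist": [0, 0, 0]},
])

```text
time: 10.22
position: [0.566, 0.3647, 0.1772]
tool_rot: [0.056, 0.998, -0.001, -0.003]
ft_force: [-0.3, 0.1, -0.7]
grip_width: 0.072
grip_force: 0.0
```

```bash
python3 - <<'E'
from h import *;from rig import robot
o,c=snap('w_b3',[box(.5095,.3722,-6.6,.156,.140,.056),box(.5095,.3722,-6.6,.12,.06,.036)])
plan(o,[(.596,.1255,.2),79])
E
```

```text
now 10.2167 [0.566  0.3647 0.1772] yaw 83.53 tilt 0.32 w 0.072 F [-0.3  0.1 -0.7] gf 0.0
move 6 x [-0.94, -3.91, -0.37]
turn 1 x 4.53
```

View pics/w_b3.png

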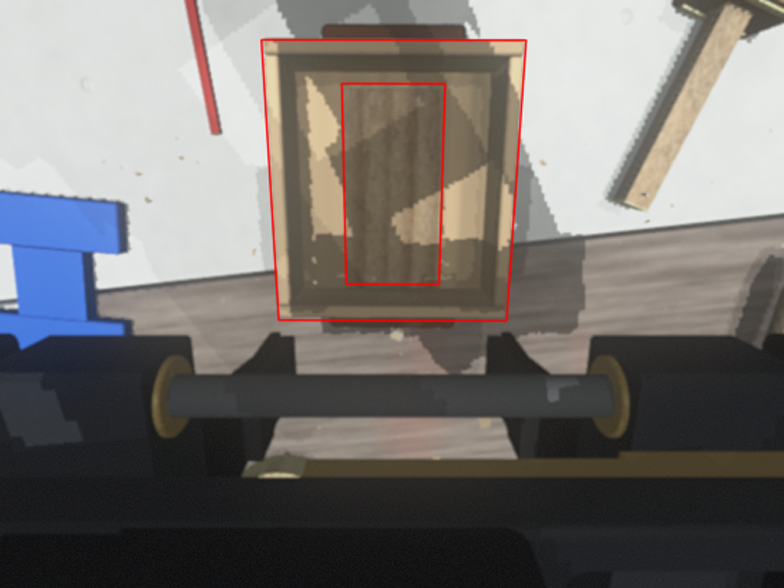

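The block lies centred and square in the box, and both outlines match: rim (262–526, 40–320), block (342–445, 84–285). Now the divider.

Request:
move_arm([
  {"hand": 7.2, "travel": [-0.7, -3.91, -0.3], "twist": [0, 0, 0]},
  {"hand": 7.2, "travel": [-0.7, -3.91, -0.3], "twist": [0, 0, 0]},
  {"hand": 7.2, "travel": [-0.7, -3.91, -0.3], "twist": [0, 0, 4.5]},
  {"hand": 7.2, "travel": [-0.7, -3.91, 0], "twist": [0, 0, 0]},
  {"hand": 7.2, "travel": [-0.7, -3.91, 0], "twist": [0, 0, 0]},
])

```text
time: 10.68
position: [0.5735, 0.1657, 0.1873]
tool_rot: [0.095, 0.995, -0.0, -0.001]
ft_force: [0.1, 0.4, -0.2]
grip_width: 0.072
grip_force: 0.0
```

Request:
move_arm([
  {"hand": 7.2, "travel": [-0.7, -3, 0], "twist": [0, 0, 0]},
  {"hand": 7.2, "travel": [0, 0, 0], "twist": [0, 0, 0]},
  {"hand": 7.2, "travel": [0, 0, 0], "twist": [0, 0, 0]},
  {"hand": 7.2, "travel": [0, 0, 0], "twist": [0, 0, 0]},
  {"hand": 7.2, "travel": [0, 0, 0], "twist": [0, 0, 0]},
])

```text
time: 11.1
position: [0.5755, 0.1374, 0.1879]
tool_rot: [0.095, 0.995, 0.0, -0.001]
ft_force: [-0.4, 0.7, -0.1]
grip_width: 0.0724
grip_force: 0.0
```

```bash
python3 - <<'E'
from h import *;from rig import robot
o,c=snap('w_d',[box(.5463,.1255,-11.3,.122,.100,.012)])
hsv=cv2.cvtColor(c['frame'],cv2.COLOR_RGB2HSV)
m=cv2.inRange(hsv,(100,120,60),(125,255,255))
n,l,s,_=cv2.connectedComponentsWithStats(m);i=1+s[1:,4].argmax();print(s[i])
ct=max(cv2.findContours(np.uint8(l==i),0,cv2.CHAIN_APPROX_NONE)[0],key=cv2.contourArea)[:,0]
P=ray(c,ct,.012,o);r=cv2.minAreaRect(np.float32(P*1000));print(r)
plan(o,[])
E
```

```text
[ 210  102  103  123 8713]
((547.6541137695312, 125.66874694824219), (97.31257629394531, 119.23676300048828), 78.15327453613281)
now 11.1 [0.5755 0.1374 0.1879] yaw 79.08 tilt 0.07 w 0.0724 F [-0.4  0.7 -0.1] gf 0.0
```

View pics/w_d.png

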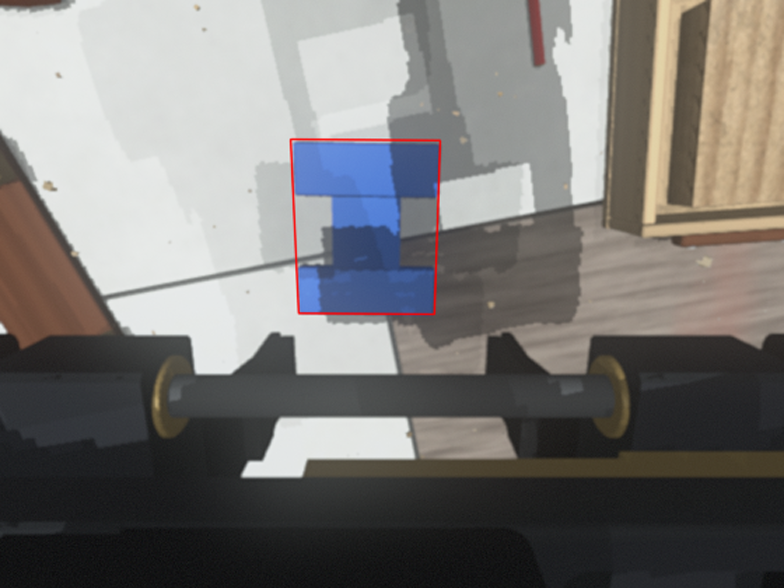

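The divider sits at (293–440, 141–313), and the waist and cut-outs are clear. The blob measurement gives centre (0.5475, 0.1257), yaw 78.3.

```bash
python3 - <<'E'
from h import *;from rig import robot
plan(robot.get_obs(),[78.4,(.5475,.1257,.08),(.5475,.1257,.018)])
E
```

```text
now 11.15 [0.5756 0.1376 0.188 ] yaw 79.12 tilt 0.05 w 0.072 F [-0.2  0.7  0.3] gf 0.0
turn 1 x 0.72
move 3 x [0.83, -0.58, 3.6]
move 2 x [0.0, 0.01, 3.1]
```

Request:
move_arm([
  {"hand": 7.2, "travel": [0, 0, 0], "twist": [0, 0, 0.7]},
  {"hand": 7.2, "travel": [0.83, -0.58, 3.6], "twist": [0, 0, 0]},
  {"hand": 7.2, "travel": [0.83, -0.58, 3.6], "twist": [0, 0, 0]},
  {"hand": 7.2, "travel": [0.83, -0.58, 2.6], "twist": [0, 0, 0]},
  {"hand": 7.2, "travel": [0, 0, 1], "twist": [0, 0, 0]},
])

```text
time: 11.57
position: [0.5431, 0.1245, 0.0768]
tool_rot: [0.102, 0.995, -0.001, -0.005]
ft_force: [-1.0, -1.0, 0.4]
grip_width: 0.0721
grip_force: 0.0
```

Request:
move_arm([
  {"hand": 7.2, "travel": [0, 0, 0], "twist": [0, 0, 0]},
  {"hand": 7.2, "travel": [0, 0, 0], "twist": [0, 0, 0]},
  {"hand": 7.2, "travel": [0, 0, 0], "twist": [0, 0, 0]},
])

```text
time: 11.82
position: [0.5506, 0.1246, 0.082]
tool_rot: [0.102, 0.995, 0.0, 0.002]
ft_force: [0.8, -0.4, 0.3]
grip_width: 0.0719
grip_force: 0.0
```

Request:
move_arm([
  {"hand": 7.2, "travel": [0.25, 0.1, 1.5], "twist": [0, 0, 0]},
  {"hand": 7.2, "travel": [0, 0, 1.5], "twist": [0, 0, 0]},
  {"hand": 7.2, "travel": [0, 0, 1.5], "twist": [0, 0, 0]},
  {"hand": 7.2, "travel": [0, 0, 1.0], "twist": [0, 0, 0]},
  {"hand": 7.2, "travel": [0, 0, 0.5], "twist": [0, 0, 0]},
])

```text
time: 12.23
position: [0.547, 0.1257, 0.0206]
tool_rot: [0.102, 0.995, 0.0, 0.001]
ft_force: [-0.2, 0.4, 1.0]
grip_width: 0.072
grip_force: 0.0
```

Request:
move_arm([
  {"hand": 7.2, "travel": [0, 0, 0.2], "twist": [0, 0, 0]},
  {"hand": 7.2, "travel": [0, 0, 0], "twist": [0, 0, 0]},
  {"hand": 7.2, "travel": [0, 0, 0], "twist": [0, 0, 0]},
])

```text
time: 12.48
position: [0.5467, 0.1256, 0.0192]
tool_rot: [0.102, 0.995, 0.0, 0.001]
ft_force: [-0.1, -1.2, 0.2]
grip_width: 0.0723
grip_force: 0.0
```

Lower 1.5 mm more, grip, and lift.

Request:
move_arm([
  {"hand": 7.2, "travel": [-0.05, 0, 0.2], "twist": [0, 0, 0]},
  {"hand": 5.0, "travel": [0, 0, 0], "twist": [0, 0, 0]},
  {"hand": 4.0, "travel": [0, 0, 0], "twist": [0, 0, 0]},
  {"hand": 4.0, "travel": [0, 0, 0], "twist": [0, 0, 0]},
  {"hand": 4.0, "travel": [0, 0, 0], "twist": [0, 0, 0]},
], force=20)

```text
time: 12.9
position: [0.5465, 0.1254, 0.0166]
tool_rot: [0.102, 0.995, 0.0, 0.0]
ft_force: [-0.2, -0.1, -0.6]
grip_width: 0.0529
grip_force: 0.0
```

Request:
move_arm([
  {"hand": 4.0, "travel": [0, 0, 0], "twist": [0, 0, 0]},
  {"hand": 4.0, "travel": [0, 0, 0], "twist": [0, 0, 0]},
  {"hand": 4.0, "travel": [0, 0, 0], "twist": [0, 0, 0]},
])

```text
time: 13.15
position: [0.5464, 0.1255, 0.0165]
tool_rot: [0.102, 0.995, 0.0, 0.0]
ft_force: [-0.6, 0.2, 1.2]
grip_width: 0.0475
grip_force: 20.0
```

Request:
move_arm([
  {"hand": 4.0, "travel": [0, 0, -1], "twist": [0, 0, 0]},
  {"hand": 4.0, "travel": [0, 0, -2.5], "twist": [0, 0, 0]},
  {"hand": 4.0, "travel": [0, 0, -4], "twist": [0, 0, 0]},
  {"hand": 4.0, "travel": [0, 0, -3], "twist": [0, 0, 0]},
  {"hand": 4.0, "travel": [0, 0, -1.5], "twist": [0, 0, 0]},
])

```text
time: 13.57
position: [0.5481, 0.1256, 0.1406]
tool_rot: [0.102, 0.995, 0.0, 0.003]
ft_force: [0.6, -0.2, -0.4]
grip_width: 0.0478
grip_force: 20.0
```

```bash
python3 - <<'E'
from h import *;from rig import robot
plan(robot.get_obs(),[83.4,(.5095,.3722,.14),(.5095,.3722,.06)])
E
```

```text
now 13.5667 [0.5481 0.1256 0.1406] yaw 78.31 tilt 0.34 w 0.0478 F [ 0.6 -0.2 -0.4] gf 19.99841272830963
turn 1 x -5.09
move 7 x [0.95, 3.44, 0.01]
move 2 x [0.03, -0.01, 3.99]
```

Request:
move_arm([
  {"hand": 4.0, "travel": [0, 0, 0], "twist": [0, 0, -5.09]},
  {"hand": 4.0, "travel": [0.95, 3.44, 0], "twist": [0, 0, 0]},
  {"hand": 4.0, "travel": [0.95, 3.44, 0], "twist": [0, 0, 0]},
  {"hand": 4.0, "travel": [0.95, 3.44, 0], "twist": [0, 0, 0]},
  {"hand": 4.0, "travel": [0.95, 3.44, 0], "twist": [0, 0, 0]},
])

```text
time: 13.98
position: [0.5239, 0.2675, 0.137]
tool_rot: [0.058, 0.998, -0.0, -0.0]
ft_force: [0.5, -0.1, -0.2]
grip_width: 0.0477
grip_force: 20.0
```

Request:
move_arm([
  {"hand": 4.0, "travel": [0.95, 3.44, 0], "twist": [0, 0, 0]},
  {"hand": 4.0, "travel": [0.95, 3.44, 0], "twist": [0, 0, 0]},
  {"hand": 4.0, "travel": [0.95, 3.44, 0], "twist": [0, 0, 0]},
  {"hand": 4.0, "travel": [0, 0, 0], "twist": [0, 0, 0]},
  {"hand": 4.0, "travel": [0, 0, 0], "twist": [0, 0, 0]},
])

```text
time: 14.4
position: [0.5069, 0.3741, 0.1367]
tool_rot: [0.056, 0.998, -0.0, 0.0]
ft_force: [0.5, -0.9, -1.4]
grip_width: 0.0478
grip_force: 20.0
```

Request:
move_arm([
  {"hand": 4.0, "travel": [0, 0, 0], "twist": [0, 0, 0]},
  {"hand": 4.0, "travel": [0, 0, 0], "twist": [0, 0, 0]},
  {"hand": 4.0, "travel": [0, 0, 0], "twist": [0, 0, 0]},
])

```text
time: 14.65
position: [0.5084, 0.3708, 0.1365]
tool_rot: [0.059, 0.998, -0.0, -0.0]
ft_force: [0.4, 0.2, -1.0]
grip_width: 0.0478
grip_force: 20.0
```

```bash
python3 - <<'E'
from h import *;from rig import robot
plan(robot.get_obs(),[83.4,(.5087,.3722,.08),(.5087,.3722,.053)])
E
```

```text
now 14.65 [0.5084 0.3708 0.1365] yaw 83.28 tilt 0.05 w 0.0478 F [ 0.4  0.2 -1. ] gf 19.998462796211243
turn 1 x -0.12
move 2 x [-0.01, 0.08, 2.82]
move 1 x [-0.0, -0.01, 2.71]
```

Request:
move_arm([
  {"hand": 4.0, "travel": [0, 0.15, 1.5], "twist": [0, 0, 0]},
  {"hand": 4.0, "travel": [0, 0, 1.5], "twist": [0, 0, 0]},
  {"hand": 4.0, "travel": [0, 0, 1.4], "twist": [0, 0, 0]},
  {"hand": 4.0, "travel": [0, 0, 0.7], "twist": [0, 0, 0]},
  {"hand": 4.0, "travel": [0, 0, 0], "twist": [0, 0, 0]},
])

```text
time: 15.07
position: [0.5075, 0.3721, 0.0837]
tool_rot: [0.059, 0.998, -0.001, -0.002]
ft_force: [0.0, -0.2, -1.2]
grip_width: 0.0478
grip_force: 20.0
```

Request:
move_arm([
  {"hand": 4.0, "travel": [0, 0, 0], "twist": [0, 0, 0]},
  {"hand": 4.0, "travel": [0, 0, 0], "twist": [0, 0, 0]},
  {"hand": 4.0, "travel": [0, 0, 0], "twist": [0, 0, 0]},
])

```text
time: 15.32
position: [0.509, 0.3739, 0.0865]
tool_rot: [0.058, 0.998, 0.0, 0.001]
ft_force: [-0.0, 0.3, -0.7]
grip_width: 0.0477
grip_force: 20.0
```

Down 3.1 cm to about 0.055, then to contact.

Request:
move_arm([
  {"hand": 4.0, "travel": [0, -0.15, 1.0], "twist": [0, 0, 0]},
  {"hand": 4.0, "travel": [0, 0, 1.0], "twist": [0, 0, 0]},
  {"hand": 4.0, "travel": [0, 0, 0.7], "twist": [0, 0, 0]},
  {"hand": 4.0, "travel": [0, 0, 0.3], "twist": [0, 0, 0]},
  {"hand": 4.0, "travel": [0, 0, 0], "twist": [0, 0, 0]},
])

```text
time: 15.73
position: [0.5075, 0.372, 0.0547]
tool_rot: [0.058, 0.998, -0.0, -0.001]
ft_force: [0.5, 0.0, -0.9]
grip_width: 0.0481
grip_force: 20.0
```

Request:
move_arm([
  {"hand": 4.0, "travel": [0, 0, 0.2], "twist": [0, 0, 0]},
  {"hand": 4.0, "travel": [0, 0, 0], "twist": [0, 0, 0]},
  {"hand": 4.0, "travel": [0, 0, 0], "twist": [0, 0, 0]},
])

```text
time: 15.98
position: [0.5077, 0.3722, 0.0544]
tool_rot: [0.057, 0.998, -0.0, -0.0]
ft_force: [-2.3, -0.9, 7.4]
grip_width: 0.0478
grip_force: 20.0
```

Request:
move_arm([
  {"hand": 6.8, "travel": [0, 0, 0], "twist": [0, 0, 0]},
  {"hand": 6.8, "travel": [0, 0, 0], "twist": [0, 0, 0]},
  {"hand": 6.8, "travel": [0, 0, 0], "twist": [0, 0, 0]},
  {"hand": 6.8, "travel": [0, 0, -0.5], "twist": [0, 0, 0]},
  {"hand": 6.8, "travel": [0, 0, -1.5], "twist": [0, 0, 0]},
])

```text
time: 16.4
position: [0.5066, 0.3714, 0.0715]
tool_rot: [0.058, 0.998, -0.001, -0.002]
ft_force: [-0.5, -0.2, 0.6]
grip_width: 0.0666
grip_force: 0.0
```

Request:
move_arm([
  {"hand": 7.5, "travel": [0, 0, -4], "twist": [0, 0, 0]},
  {"hand": 8.7, "travel": [-3, 0, -2.8], "twist": [0, 0, 0]},
  {"hand": 8.7, "travel": [-3, 0, -2.8], "twist": [0, 0, 0]},
  {"hand": 8.7, "travel": [-0.5, 0, -0.5], "twist": [0, 0, 0]},
  {"hand": 8.7, "travel": [0, 0, 0], "twist": [0, 0, 0]},
])

```text
time: 16.82
position: [0.5768, 0.3651, 0.1779]
tool_rot: [0.059, 0.998, 0.002, 0.004]
ft_force: [0.3, 0.7, -0.7]
grip_width: 0.0857
grip_force: 0.0
```

Request:
move_arm([
  {"hand": 8.7, "travel": [0, 0, 0], "twist": [0, 0, 0]},
  {"hand": 8.7, "travel": [0, 0, 0], "twist": [0, 0, 0]},
  {"hand": 8.7, "travel": [0, 0, 0], "twist": [0, 0, 0]},
])

```text
time: 17.07
position: [0.5701, 0.3645, 0.1723]
tool_rot: [0.057, 0.998, -0.001, -0.002]
ft_force: [0.8, 0.1, -0.1]
grip_width: 0.0869
grip_force: 0.0
```

```bash
python3 - <<'E'
from h import *;from rig import robot
o,c=snap('w_d2',[box(.5095,.3722,-6.6,.156,.140,.056)])
hsv=cv2.cvtColor(c['frame'],cv2.COLOR_RGB2HSV)
m=cv2.inRange(hsv,(100,120,40),(125,255,255))
n,l,s,_=cv2.connectedComponentsWithStats(m);i=1+s[1:,4].argmax();print(s[i])
ct=max(cv2.findContours(np.uint8(l==i),0,cv2.CHAIN_APPROX_NONE)[0],key=cv2.contourArea)[:,0]
P=ray(c,ct,.048,o);r=cv2.minAreaRect(np.float32(P*1000));print(r)
plan(o,[(.565,-.375,.2),-0.8])
E
```

```text
[  216    49   129   154 14217]
((509.03375244140625, 372.0356750488281), (99.04769897460938, 119.72947692871094), 83.4192123413086)
now 17.0667 [0.5701 0.3645 0.1723] yaw 83.43 tilt 0.31 w 0.0869 F [ 0.8  0.1 -0.1] gf 0.0
move 19 x [-0.42, -3.87, -0.14]
turn 12 x 7.02
```

View pics/w_d2.png

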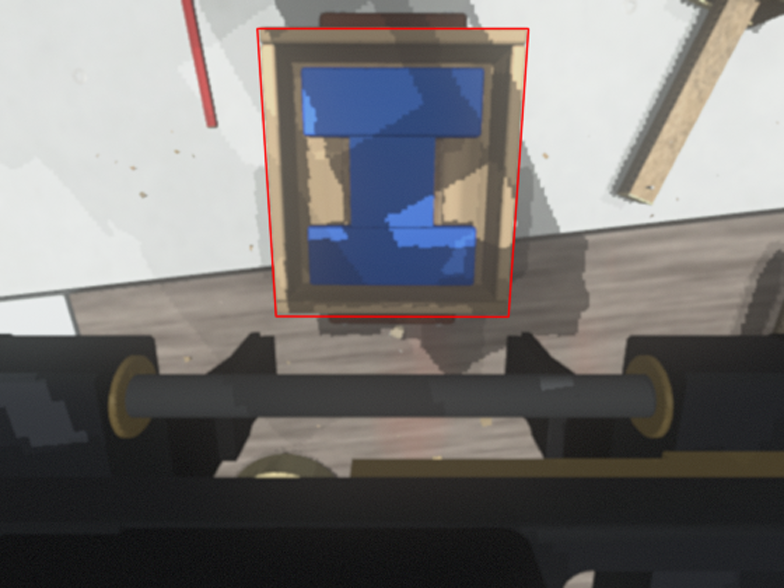

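The divider lies flat and centred: blob centre (0.5090, 0.3720), long axis −6.6°; in the picture (302–483, 68–287). Next the short block.

```bash
python3 - <<'E'
from h import *;from rig import robot
plan(robot.get_obs(),[(.561,-.425,.19),-0.8])
E
```

```text
now 17.1167 [0.5704 0.3646 0.1725] yaw 83.43 tilt 0.27 w 0.0871 F [ 0.5  0.6 -0.4] gf 0.0
move 20 x [-0.4, -3.93, -0.08]
turn 12 x 7.02
```

Request:
move_arm([
  {"hand": 8.7, "travel": [-0.4, -3.93, -0.08], "twist": [0, 0, 0]},
  {"hand": 8.7, "travel": [-0.4, -3.93, -0.08], "twist": [0, 0, 0]},
  {"hand": 8.7, "travel": [-0.4, -3.93, -0.08], "twist": [0, 0, 0]},
  {"hand": 8.7, "travel": [-0.4, -3.93, -0.08], "twist": [0, 0, 0]},
  {"hand": 8.7, "travel": [-0.4, -3.93, -0.08], "twist": [0, 0, 0]},
])

```text
time: 17.53
position: [0.5683, 0.1662, 0.1775]
tool_rot: [0.057, 0.998, -0.0, -0.001]
ft_force: [0.7, 0.0, 0.1]
grip_width: 0.0867
grip_force: 0.0
```

Request:
move_arm([
  {"hand": 8.7, "travel": [-0.4, -3.93, -0.08], "twist": [0, 0, 0]},
  {"hand": 8.7, "travel": [-0.4, -3.93, -0.08], "twist": [0, 0, 0]},
  {"hand": 8.7, "travel": [-0.4, -3.93, -0.08], "twist": [0, 0, 0]},
  {"hand": 8.7, "travel": [-0.4, -3.93, -0.08], "twist": [0, 0, 0]},
  {"hand": 8.7, "travel": [-0.4, -3.93, -0.08], "twist": [0, 0, 0]},
])

```text
time: 17.95
position: [0.5658, -0.0313, 0.1817]
tool_rot: [0.057, 0.998, 0.0, -0.001]
ft_force: [1.0, 0.5, -0.2]
grip_width: 0.0872
grip_force: 0.0
```

Request:
move_arm([
  {"hand": 8.7, "travel": [-0.4, -3.93, -0.08], "twist": [0, 0, 0]},
  {"hand": 8.7, "travel": [-0.4, -3.93, -0.08], "twist": [0, 0, 0]},
  {"hand": 8.7, "travel": [-0.4, -3.93, -0.08], "twist": [0, 0, 0]},
  {"hand": 8.7, "travel": [-0.4, -3.93, -0.08], "twist": [0, 0, 0]},
  {"hand": 8.7, "travel": [-0.4, -3.93, -0.08], "twist": [0, 0, 0]},
])

```text
time: 18.37
position: [0.5633, -0.2286, 0.1855]
tool_rot: [0.057, 0.998, 0.001, -0.001]
ft_force: [1.4, 1.0, 0.1]
grip_width: 0.0873
grip_force: 0.0
```

Request:
move_arm([
  {"hand": 8.7, "travel": [-0.4, -3.93, -0.08], "twist": [0, 0, 0]},
  {"hand": 8.7, "travel": [-0.4, -3.93, -0.08], "twist": [0, 0, 0]},
  {"hand": 8.7, "travel": [-0.4, -3.93, -0.08], "twist": [0, 0, 0]},
  {"hand": 8.7, "travel": [-0.4, -3.93, -0.08], "twist": [0, 0, 0]},
  {"hand": 8.7, "travel": [-0.4, -3.93, -0.08], "twist": [0, 0, 0]},
])

```text
time: 18.78
position: [0.5608, -0.4259, 0.1893]
tool_rot: [0.057, 0.998, 0.001, -0.001]
ft_force: [-0.2, 0.7, 0.3]
grip_width: 0.0868
grip_force: 0.0
```

Request:
move_arm([
  {"hand": 8.7, "travel": [0, 0, 0], "twist": [0, 0, 7.02]},
  {"hand": 8.7, "travel": [0, 0, 0], "twist": [0, 0, 7.02]},
  {"hand": 8.7, "travel": [0, 0, 0], "twist": [0, 0, 7.02]},
  {"hand": 8.7, "travel": [0, 0, 0], "twist": [0, 0, 7.02]},
  {"hand": 8.7, "travel": [0, 0, 0], "twist": [0, 0, 7.02]},
])

```text
time: 19.2
position: [0.561, -0.4241, 0.1889]
tool_rot: [0.359, 0.933, 0.001, -0.001]
ft_force: [-0.5, -0.0, -0.9]
grip_width: 0.0873
grip_force: 0.0
```

Request:
move_arm([
  {"hand": 8.7, "travel": [0, 0, 0], "twist": [0, 0, 7.02]},
  {"hand": 8.7, "travel": [0, 0, 0], "twist": [0, 0, 7.02]},
  {"hand": 8.7, "travel": [0, 0, 0], "twist": [0, 0, 7.02]},
  {"hand": 8.7, "travel": [0, 0, 0], "twist": [0, 0, 7.02]},
  {"hand": 8.7, "travel": [0, 0, 0], "twist": [0, 0, 7.02]},
])

```text
time: 19.62
position: [0.5612, -0.4238, 0.189]
tool_rot: [0.623, 0.782, 0.0, -0.001]
ft_force: [-0.4, 0.5, 0.3]
grip_width: 0.087
grip_force: 0.0
```

Request:
move_arm([
  {"hand": 8.7, "travel": [0, 0, 0], "twist": [0, 0, 7.02]},
  {"hand": 8.7, "travel": [0, 0, 0], "twist": [0, 0, 7.02]},
  {"hand": 8.7, "travel": [0, 0, 0], "twist": [0, 0, 0]},
  {"hand": 8.7, "travel": [0, 0, 0], "twist": [0, 0, 0]},
  {"hand": 8.7, "travel": [0, 0, 0], "twist": [0, 0, 0]},
])

```text
time: 20.03
position: [0.5615, -0.4246, 0.1898]
tool_rot: [0.711, 0.703, -0.0, -0.001]
ft_force: [0.4, -0.2, 0.7]
grip_width: 0.0872
grip_force: 0.0
```

```bash
python3 - <<'E'
from h import *;from rig import robot
o,c=snap('w_s',[box(.561,-.3805,-90.8,.09,.052,.041),box(.567,-.3785,-.5,.21,.035,.019)])
plan(o,[-.8,(.561,-.3805,.09)])
E
```

```text
now 20.0333 [ 0.5615 -0.4246  0.1898] yaw -0.68 tilt 0.08 w 0.0872 F [ 0.4 -0.2  0.7] gf 0.0
turn 1 x 0.12
move 3 x [1.47, -0.03, 3.33]
```

View pics/w_s.png

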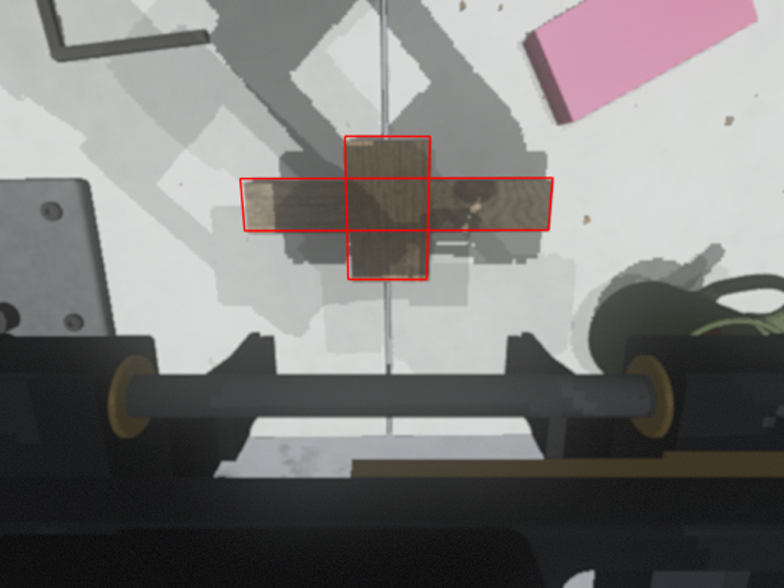

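The short block lies across the stick at (346–430, 138–279), and the stick spans x 241–552; the outlines match. Grasping at (0.561, −0.381).

Request:
move_arm([
  {"hand": 8.7, "travel": [1.47, -0.03, 3.2], "twist": [0, 0, 0]},
  {"hand": 8.7, "travel": [1.47, -0.03, 3.2], "twist": [0, 0, 0]},
  {"hand": 8.7, "travel": [1.47, -0.03, 2.4], "twist": [0, 0, 0]},
  {"hand": 8.7, "travel": [0, 0, 1], "twist": [0, 0, 0]},
  {"hand": 8.7, "travel": [0, 0, 0], "twist": [0, 0, 0]},
])

```text
time: 20.5
position: [0.56, -0.3792, 0.0894]
tool_rot: [0.712, 0.703, -0.0, -0.003]
ft_force: [0.2, -0.3, 0.1]
grip_width: 0.0867
grip_force: 0.0
```

Request:
move_arm([
  {"hand": 8.7, "travel": [0, 0, 0], "twist": [0, 0, 0]},
  {"hand": 8.7, "travel": [0, 0, 0], "twist": [0, 0, 0]},
  {"hand": 8.7, "travel": [0, 0, 0], "twist": [0, 0, 0]},
])

```text
time: 20.75
position: [0.5626, -0.3832, 0.0947]
tool_rot: [0.713, 0.702, -0.0, 0.002]
ft_force: [-0.2, -0.2, 1.3]
grip_width: 0.087
grip_force: 0.0
```

Request:
move_arm([
  {"hand": 8.7, "travel": [0.2, -0.1, 1.5], "twist": [0, 0, 0]},
  {"hand": 8.7, "travel": [0, 0, 1.5], "twist": [0, 0, 0]},
  {"hand": 8.7, "travel": [0, 0, 1.2], "twist": [0, 0, 0]},
  {"hand": 8.7, "travel": [0, 0, 0.7], "twist": [0, 0, 0]},
  {"hand": 8.7, "travel": [0, 0, 0.3], "twist": [0, 0, 0]},
])

```text
time: 21.17
position: [0.5601, -0.3793, 0.0398]
tool_rot: [0.712, 0.702, -0.0, -0.0]
ft_force: [-0.5, -0.4, -0.4]
grip_width: 0.087
grip_force: 0.0
```

Request:
move_arm([
  {"hand": 8.7, "travel": [0, 0, 0], "twist": [0, 0, 0]},
  {"hand": 8.7, "travel": [0, 0, 0], "twist": [0, 0, 0]},
  {"hand": 8.7, "travel": [0, 0, 0], "twist": [0, 0, 0]},
])

```text
time: 21.42
position: [0.5609, -0.3796, 0.0413]
tool_rot: [0.712, 0.702, 0.0, 0.001]
ft_force: [1.4, 0.4, 0.9]
grip_width: 0.0871
grip_force: 0.0
```

Request:
move_arm([
  {"hand": 8.7, "travel": [-0.1, 0, 0.25], "twist": [0, 0, 0]},
  {"hand": 6, "travel": [0, 0, 0], "twist": [0, 0, 0]},
  {"hand": 4.5, "travel": [0, 0, 0], "twist": [0, 0, 0]},
  {"hand": 4.5, "travel": [0, 0, 0], "twist": [0, 0, 0]},
  {"hand": 4.5, "travel": [0, 0, 0], "twist": [0, 0, 0]},
], force=20)

```text
time: 21.83
position: [0.5604, -0.3801, 0.0381]
tool_rot: [0.712, 0.702, 0.0, 0.0]
ft_force: [0.6, 0.3, 0.1]
grip_width: 0.068
grip_force: 0.0
```

Request:
move_arm([
  {"hand": 4.5, "travel": [0, 0, 0], "twist": [0, 0, 0]},
  {"hand": 4.5, "travel": [0, 0, 0], "twist": [0, 0, 0]},
  {"hand": 4.5, "travel": [0, 0, 0], "twist": [0, 0, 0]},
  {"hand": 4.5, "travel": [0, 0, 0], "twist": [0, 0, 0]},
  {"hand": 4.5, "travel": [0, 0, 0], "twist": [0, 0, 0]},
])

```text
time: 22.25
position: [0.5605, -0.3801, 0.038]
tool_rot: [0.712, 0.702, 0.0, 0.0]
ft_force: [0.1, -0.2, -0.0]
grip_width: 0.0521
grip_force: 20.0
```

Request:
move_arm([
  {"hand": 4.5, "travel": [0, 0, -1], "twist": [0, 0, 0]},
  {"hand": 4.5, "travel": [0, 0, -3], "twist": [0, 0, 0]},
  {"hand": 4.5, "travel": [0, 0, -4], "twist": [0, 0, 0]},
  {"hand": 4.5, "travel": [0, 0, -3.5], "twist": [0, 0, 0]},
  {"hand": 4.5, "travel": [0, 0, -1.5], "twist": [0, 0, 0]},
])

```text
time: 22.67
position: [0.5624, -0.3819, 0.1742]
tool_rot: [0.712, 0.702, 0.0, 0.004]
ft_force: [0.8, -0.2, 0.2]
grip_width: 0.0516
grip_force: 20.0
```

```bash
python3 - <<'E'
from h import *;from rig import robot
plan(robot.get_obs(),[83.4,(.509,.372,.17)])
E
```

```text
now 22.6667 [ 0.5624 -0.3819  0.1742] yaw -0.85 tilt 0.51 w 0.0516 F [ 0.8 -0.2  0.2] gf 19.960917234420776
turn 12 x -7.02
move 19 x [0.74, 3.91, -0.0]
```

Request:
move_arm([
  {"hand": 4.5, "travel": [0, 0, 0], "twist": [0, 0, -7.02]},
  {"hand": 4.5, "travel": [0, 0, 0], "twist": [0, 0, -7.02]},
  {"hand": 4.5, "travel": [0, 0, 0], "twist": [0, 0, -7.02]},
  {"hand": 4.5, "travel": [0, 0, 0], "twist": [0, 0, -7.02]},
  {"hand": 4.5, "travel": [0, 0, 0], "twist": [0, 0, -7.02]},
])

```text
time: 23.08
position: [0.5602, -0.3799, 0.1687]
tool_rot: [0.465, 0.885, -0.0, 0.0]
ft_force: [0.1, 0.1, -0.7]
grip_width: 0.0518
grip_force: 20.0
```

Request:
move_arm([
  {"hand": 4.5, "travel": [0, 0, 0], "twist": [0, 0, -7.02]},
  {"hand": 4.5, "travel": [0, 0, 0], "twist": [0, 0, -7.02]},
  {"hand": 4.5, "travel": [0, 0, 0], "twist": [0, 0, -7.02]},
  {"hand": 4.5, "travel": [0, 0, 0], "twist": [0, 0, -7.02]},
  {"hand": 4.5, "travel": [0, 0, 0], "twist": [0, 0, -7.02]},
])

```text
time: 23.5
position: [0.5602, -0.3799, 0.1686]
tool_rot: [0.176, 0.984, -0.0, -0.0]
ft_force: [0.4, 0.2, -1.2]
grip_width: 0.0519
grip_force: 20.0
```

Request:
move_arm([
  {"hand": 4.5, "travel": [0, 0, 0], "twist": [0, 0, -7.02]},
  {"hand": 4.5, "travel": [0, 0, 0], "twist": [0, 0, -7.02]},
  {"hand": 4.5, "travel": [0, 0, 0], "twist": [0, 0, 0]},
  {"hand": 4.5, "travel": [0, 0, 0], "twist": [0, 0, 0]},
  {"hand": 4.5, "travel": [0, 0, 0], "twist": [0, 0, 0]},
])

```text
time: 23.92
position: [0.5603, -0.38, 0.1683]
tool_rot: [0.059, 0.998, -0.0, 0.0]
ft_force: [0.1, 0.5, -0.9]
grip_width: 0.0516
grip_force: 20.0
```

```bash
python3 - <<'E'
from h import *;from rig import robot
plan(robot.get_obs(),[(.509,.372,.17)])
E
```

```text
now 23.9167 [ 0.5603 -0.38    0.1683] yaw 83.24 tilt 0.0 w 0.0516 F [ 0.1  0.5 -0.9] gf 19.96094584465027
move 19 x [0.73, 3.9, -0.01]
```

Request:
move_arm([
  {"hand": 4.5, "travel": [0.73, 3.9, 0], "twist": [0, 0, 0]},
  {"hand": 4.5, "travel": [0.73, 3.9, 0], "twist": [0, 0, 0]},
  {"hand": 4.5, "travel": [0.73, 3.9, 0], "twist": [0, 0, 0]},
  {"hand": 4.5, "travel": [0.73, 3.9, 0], "twist": [0, 0, 0]},
  {"hand": 4.5, "travel": [0.73, 3.9, 0], "twist": [0, 0, 0]},
])

```text
time: 24.33
position: [0.5462, -0.1806, 0.1682]
tool_rot: [0.059, 0.998, -0.0, 0.0]
ft_force: [-0.2, 0.1, -0.2]
grip_width: 0.0518
grip_force: 20.0
```

Request:
move_arm([
  {"hand": 4.5, "travel": [0.73, 3.9, 0], "twist": [0, 0, 0]},
  {"hand": 4.5, "travel": [0.73, 3.9, 0], "twist": [0, 0, 0]},
  {"hand": 4.5, "travel": [0.73, 3.9, 0], "twist": [0, 0, 0]},
  {"hand": 4.5, "travel": [0.73, 3.9, 0], "twist": [0, 0, 0]},
  {"hand": 4.5, "travel": [0.73, 3.9, 0], "twist": [0, 0, 0]},
])

```text
time: 24.75
position: [0.5325, 0.0175, 0.1683]
tool_rot: [0.059, 0.998, -0.0, 0.0]
ft_force: [0.1, 0.8, -1.2]
grip_width: 0.052
grip_force: 20.0
```

Request:
move_arm([
  {"hand": 4.5, "travel": [0.73, 3.9, 0], "twist": [0, 0, 0]},
  {"hand": 4.5, "travel": [0.73, 3.9, 0], "twist": [0, 0, 0]},
  {"hand": 4.5, "travel": [0.73, 3.9, 0], "twist": [0, 0, 0]},
  {"hand": 4.5, "travel": [0.73, 3.9, 0], "twist": [0, 0, 0]},
  {"hand": 4.5, "travel": [0.73, 3.9, 0], "twist": [0, 0, 0]},
])

```text
time: 25.17
position: [0.5186, 0.2156, 0.1683]
tool_rot: [0.059, 0.998, 0.0, 0.0]
ft_force: [0.8, -0.4, -1.2]
grip_width: 0.0523
grip_force: 20.0
```

Request:
move_arm([
  {"hand": 4.5, "travel": [0.73, 3.9, 0], "twist": [0, 0, 0]},
  {"hand": 4.5, "travel": [0.73, 3.9, 0], "twist": [0, 0, 0]},
  {"hand": 4.5, "travel": [0.73, 3.9, 0], "twist": [0, 0, 0]},
  {"hand": 4.5, "travel": [0.73, 3.9, 0], "twist": [0, 0, 0]},
  {"hand": 4.5, "travel": [0, 0, 0], "twist": [0, 0, 0]},
])

```text
time: 25.58
position: [0.5073, 0.3794, 0.1686]
tool_rot: [0.056, 0.998, 0.003, 0.001]
ft_force: [0.1, 0.0, -1.2]
grip_width: 0.0519
grip_force: 20.0
```

Request:
move_arm([
  {"hand": 4.5, "travel": [0, 0, 0], "twist": [0, 0, 0]},
  {"hand": 4.5, "travel": [0, 0, 0], "twist": [0, 0, 0]},
  {"hand": 4.5, "travel": [0, 0, 0], "twist": [0, 0, 0]},
  {"hand": 4.5, "travel": [0, 0, 0], "twist": [0, 0, 0]},
])

```text
time: 25.92
position: [0.5082, 0.3703, 0.168]
tool_rot: [0.059, 0.998, -0.0, -0.0]
ft_force: [0.7, -0.3, -1.7]
grip_width: 0.052
grip_force: 20.0
```

```bash
python3 - <<'E'
from h import *;from rig import robot
plan(robot.get_obs(),[83.4,(.509,.372,.095)])
E
```

```text
now 25.9167 [0.5082 0.3703 0.168 ] yaw 83.24 tilt 0.05 w 0.052 F [ 0.7 -0.3 -1.7] gf 19.96085911989212
turn 1 x -0.16
move 2 x [-0.03, 0.09, 3.65]
```

Request:
move_arm([
  {"hand": 4.5, "travel": [0, 0.1, 1.8], "twist": [0, 0, 0]},
  {"hand": 4.5, "travel": [0, 0, 2.2], "twist": [0, 0, 0]},
  {"hand": 4.5, "travel": [0, 0, 2.0], "twist": [0, 0, 0]},
  {"hand": 4.5, "travel": [0, 0, 1.2], "twist": [0, 0, 0]},
  {"hand": 4.5, "travel": [0, 0, 0.4], "twist": [0, 0, 0]},
])

```text
time: 26.33
position: [0.5072, 0.3711, 0.0898]
tool_rot: [0.059, 0.998, -0.001, -0.002]
ft_force: [0.8, 0.1, -1.2]
grip_width: 0.0521
grip_force: 20.0
```

Request:
move_arm([
  {"hand": 4.5, "travel": [0, 0, 0], "twist": [0, 0, 0]},
  {"hand": 4.5, "travel": [0, 0, 0], "twist": [0, 0, 0]},
  {"hand": 4.5, "travel": [0, 0, 0], "twist": [0, 0, 0]},
  {"hand": 4.5, "travel": [0, 0, 0], "twist": [0, 0, 0]},
])

```text
time: 26.67
position: [0.5089, 0.3733, 0.0933]
tool_rot: [0.058, 0.998, 0.001, 0.001]
ft_force: [-0.4, 0.1, -0.6]
grip_width: 0.0518
grip_force: 20.0
```

Request:
move_arm([
  {"hand": 4.5, "travel": [0, -0.1, 0.8], "twist": [0, 0, 0]},
  {"hand": 4.5, "travel": [0, 0, 0.8], "twist": [0, 0, 0]},
  {"hand": 4.5, "travel": [0, 0, 0.5], "twist": [0, 0, 0]},
  {"hand": 4.5, "travel": [0, 0, 0.2], "twist": [0, 0, 0]},
  {"hand": 4.5, "travel": [0, 0, 0], "twist": [0, 0, 0]},
])

```text
time: 27.08
position: [0.5073, 0.3718, 0.0689]
tool_rot: [0.057, 0.998, -0.0, -0.001]
ft_force: [-1.5, -1.5, 3.3]
grip_width: 0.0519
grip_force: 20.0
```

Request:
move_arm([
  {"hand": 4.5, "travel": [0, 0, 0.1], "twist": [0, 0, 0]},
  {"hand": 4.5, "travel": [0, 0, 0], "twist": [0, 0, 0]},
  {"hand": 4.5, "travel": [0, 0, 0], "twist": [0, 0, 0]},
])

```text
time: 27.33
position: [0.5073, 0.3717, 0.0688]
tool_rot: [0.057, 0.998, -0.0, -0.001]
ft_force: [-2.6, -1.9, 8.8]
grip_width: 0.0521
grip_force: 20.0
```

Request:
move_arm([
  {"hand": 7, "travel": [0, 0, 0], "twist": [0, 0, 0]},
  {"hand": 7, "travel": [0, 0, 0], "twist": [0, 0, 0]},
  {"hand": 7, "travel": [0, 0, 0], "twist": [0, 0, 0]},
  {"hand": 7, "travel": [0, 0, -0.5], "twist": [0, 0, 0]},
  {"hand": 7, "travel": [0, 0, -1.5], "twist": [0, 0, 0]},
])

```text
time: 27.75
position: [0.5064, 0.3711, 0.0859]
tool_rot: [0.058, 0.998, -0.001, -0.002]
ft_force: [-0.1, 0.8, -0.9]
grip_width: 0.0688
grip_force: 0.0
```

Request:
move_arm([
  {"hand": 7, "travel": [0, 0, -4], "twist": [0, 0, 0]},
  {"hand": 8, "travel": [-3, 0, -2.8], "twist": [0, 0, 0]},
  {"hand": 8, "travel": [-3, 0, -2.8], "twist": [0, 0, 0]},
  {"hand": 8, "travel": [-0.5, 0, -0.5], "twist": [0, 0, 0]},
  {"hand": 8, "travel": [0, 0, 0], "twist": [0, 0, 0]},
])

```text
time: 28.17
position: [0.5766, 0.3648, 0.1923]
tool_rot: [0.059, 0.998, 0.002, 0.004]
ft_force: [0.2, 0.4, -0.5]
grip_width: 0.079
grip_force: 0.0
```

Request:
move_arm([
  {"hand": 8, "travel": [0, 0, 0], "twist": [0, 0, 0]},
  {"hand": 8, "travel": [0, 0, 0], "twist": [0, 0, 0]},
  {"hand": 8, "travel": [0, 0, 0], "twist": [0, 0, 0]},
])

```text
time: 28.42
position: [0.57, 0.3642, 0.1868]
tool_rot: [0.057, 0.998, -0.001, -0.002]
ft_force: [0.0, 0.6, 0.3]
grip_width: 0.08
grip_force: 0.0
```

```bash
python3 - <<'E'
from h import *;from rig import robot
o,c=snap('w_s2',[box(.5085,.372,-6.6,.09,.052,.07)])
plan(o,[(.62,-.378,.2),89.6])
E
```

```text
now 28.4167 [0.57   0.3642 0.1868] yaw 83.43 tilt 0.31 w 0.08 F [0.  0.6 0.3] gf 0.0
move 19 x [-0.71, -3.85, -0.06]
turn 1 x -6.17
```

View pics/w_s2.png

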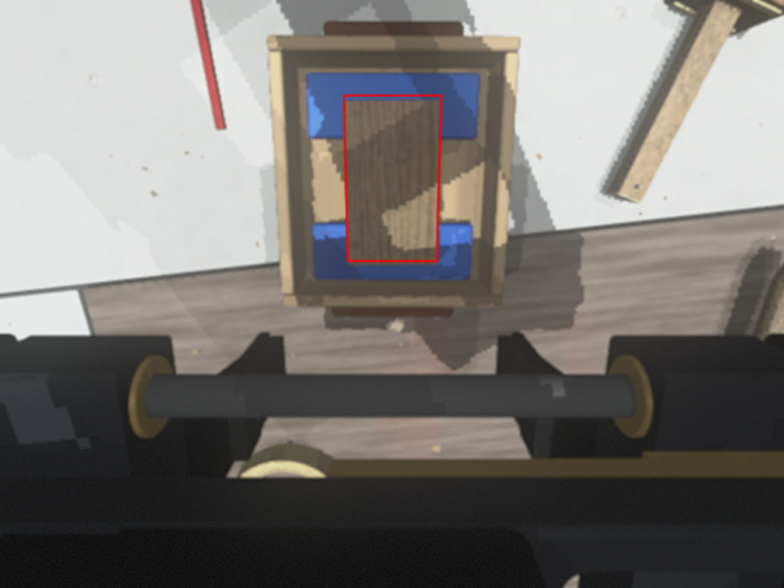

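The short block lies centred on the divider, lengthwise (344–440, 97–261), matching the outline. On the way to the stick I'll stop over the rest and measure its yellow cheeks.

```bash
python3 - <<'E'
from h import *;from rig import robot
plan(robot.get_obs(),[(.6,-.124,.2)])
E
```

```text
now 28.4667 [0.5703 0.3643 0.187 ] yaw 83.43 tilt 0.27 w 0.0798 F [ 0.4 -0.2 -0.7] gf 0.0
move 12 x [-0.71, -4.01, -0.1]
```

Request:
move_arm([
  {"hand": 6.5, "travel": [-0.71, -4.01, -0.1], "twist": [0, 0, 0]},
  {"hand": 6.5, "travel": [-0.71, -4.01, -0.1], "twist": [0, 0, 0]},
  {"hand": 6.5, "travel": [-0.71, -4.01, -0.1], "twist": [0, 0, 0]},
  {"hand": 6.5, "travel": [-0.71, -4.01, -0.1], "twist": [0, 0, 0]},
  {"hand": 6.5, "travel": [-0.71, -4.01, -0.1], "twist": [0, 0, 0]},
])

```text
time: 28.88
position: [0.5832, 0.1601, 0.193]
tool_rot: [0.057, 0.998, -0.0, -0.001]
ft_force: [0.8, 0.1, 0.8]
grip_width: 0.0659
grip_force: 0.0
```

Request:
move_arm([
  {"hand": 6.5, "travel": [-0.71, -4.01, -0.1], "twist": [0, 0, 0]},
  {"hand": 6.5, "travel": [-0.71, -4.01, -0.1], "twist": [0, 0, 0]},
  {"hand": 6.5, "travel": [-0.71, -4.01, -0.1], "twist": [0, 0, 0]},
  {"hand": 6.5, "travel": [-0.71, -4.01, -0.1], "twist": [0, 0, 0]},
  {"hand": 6.5, "travel": [-0.71, -4.01, -0.1], "twist": [0, 0, 0]},
])

```text
time: 29.3
position: [0.5957, -0.0431, 0.1981]
tool_rot: [0.057, 0.998, 0.0, -0.001]
ft_force: [0.6, 0.8, 0.5]
grip_width: 0.0649
grip_force: 0.0
```

Request:
move_arm([
  {"hand": 6.5, "travel": [-0.71, -4.01, -0.1], "twist": [0, 0, 0]},
  {"hand": 6.5, "travel": [-0.71, -4.01, -0.1], "twist": [0, 0, 0]},
  {"hand": 6.5, "travel": [0, 0, 0], "twist": [0, 0, 0]},
  {"hand": 6.5, "travel": [0, 0, 0], "twist": [0, 0, 0]},
  {"hand": 6.5, "travel": [0, 0, 0], "twist": [0, 0, 0]},
])

```text
time: 29.72
position: [0.6007, -0.1225, 0.2]
tool_rot: [0.058, 0.998, 0.001, -0.001]
ft_force: [-0.5, -0.3, -0.4]
grip_width: 0.0653
grip_force: 0.0
```

Request:
move_arm([
  {"hand": 6.5, "travel": [0, 0, 0], "twist": [0, 0, 0]},
  {"hand": 6.5, "travel": [0, 0, 0], "twist": [0, 0, 0]},
])

```text
time: 29.88
position: [0.6013, -0.1213, 0.2006]
tool_rot: [0.056, 0.998, 0.0, -0.001]
ft_force: [-0.0, -1.0, 0.7]
grip_width: 0.0648
grip_force: 0.0
```

```bash
python3 - <<'E'
from h import *;from rig import robot
o,c=snap('w_r')
hsv=cv2.cvtColor(c['frame'],cv2.COLOR_RGB2HSV)
m=cv2.inRange(hsv,(22,150,60),(34,255,255))
n,l,s,ce=cv2.connectedComponentsWithStats(m)
for i in range(1,n):
    if s[i,4]>40:
        ct=max(cv2.findContours(np.uint8(l==i),0,cv2.CHAIN_APPROX_NONE)[0],key=cv2.contourArea)[:,0]
        print(s[i],ce[i].round(1)); print(cv2.minAreaRect(np.float32(ray(c,ct,.045,o)*1000)))
plan(o,[(.617,-.378,.2),89.5])
E
```

```text
now 29.8833 [ 0.6013 -0.1213  0.2006] yaw 83.52 tilt 0.08 w 0.0648 F [-0.  -1.   0.7] gf 0.0
move 7 x [-0.64, -3.62, 0.01]
turn 1 x -5.98
```

```bash
python3 - <<'E'
from h import *;import pickle
o,c=pickle.load(open('w_r.pkl','rb'))
hsv=cv2.cvtColor(c['frame'],cv2.COLOR_RGB2HSV)
P=box(.5305,-.124,12,.15,.064,.045);q=proj(c,P,o);print(q.round(1).tolist())
for u,v in q: 
    u,v=int(u),int(v)
    if 0<=v<420: print(hsv[v-2:v+3,u-2:u+3].reshape(-1,3).mean(0).round())
m=cv2.inRange(hsv,(15,150,50),(34,255,255))
n,l,s,ce=cv2.connectedComponentsWithStats(m)
for i in range(1,n):
    if s[i,4]>40:
        ct=max(cv2.findContours(np.uint8(l==i),0,cv2.CHAIN_APPROX_NONE)[0],key=cv2.contourArea)[:,0]
        print(s[i],ce[i].round(1)); print(cv2.minAreaRect(np.float32(ray(c,ct,.045,o)*1000)))
E
```

```text
[[324.8, 186.0], [260.4, 206.8], [201.7, 43.6], [273.6, 16.8]]
[ 21. 121. 125.]
[ 21. 116. 143.]
[ 24. 127. 214.]
[ 23. 136. 221.]
```

```bash
python3 - <<'E'
from h import *;import pickle
o,c=pickle.load(open('w_r.pkl','rb'))
hsv=cv2.cvtColor(c['frame'],cv2.COLOR_RGB2HSV);lab=cv2.cvtColor(c['frame'],cv2.COLOR_RGB2LAB)
m=np.uint8((hsv[:,:,0]>20)&(hsv[:,:,0]<32)&(hsv[:,:,1]>105)&(np.arange(420)[:,None]<240))
b=lab[:,:,2];print(np.percentile(b[:240],[50,90,98,99.5]),m.sum())
n,l,s,ce=cv2.connectedComponentsWithStats(m)
for i in range(1,n):
    if s[i,4]>40:
        ct=max(cv2.findContours(np.uint8(l==i),0,cv2.CHAIN_APPROX_NONE)[0],key=cv2.contourArea)[:,0]
        r=cv2.minAreaRect(np.float32(ray(c,ct,.045,o)*1000))
        print(s[i],ce[i].round(1),hsv[l==i].mean(0).round(),np.round(r[0],1),np.round(r[1],1),round(r[2],1))
E
```

```text
[129. 140. 151. 170.] 1263
[261   0  21  40 440] [271.   19.3] [ 23. 135. 211.] [ 452.3 -110.7] [29.4  9.6] 13.8
[189  28  22  38 396] [199.8  46.7] [ 25. 124. 217.] [ 465.8 -172.9] [29.3  9.1] 12.5
[315 171  17  30 255] [323.2 185.3] [ 21. 118. 120.] [596.8 -78.5] [29.2  8.4] 13.3
[252 199  15  23 172] [259.9 209.8] [ 21. 114. 143.] [ 612.9 -140.5] [24.   7.9] 13.0
```

Request:
move_arm([
  {"hand": 6.5, "travel": [-0.64, -3.62, 0], "twist": [0, 0, 0]},
  {"hand": 6.5, "travel": [-0.64, -3.62, 0], "twist": [0, 0, 0]},
  {"hand": 6.5, "travel": [-0.64, -3.62, 0], "twist": [0, 0, 0]},
  {"hand": 6.5, "travel": [-0.64, -3.62, 0], "twist": [0, 0, 0]},
  {"hand": 6.5, "travel": [-0.64, -3.62, 0], "twist": [0, 0, 0]},
])

```text
time: 30.35
position: [0.6131, -0.3068, 0.2011]
tool_rot: [0.057, 0.998, 0.0, -0.0]
ft_force: [0.6, 1.1, -0.5]
grip_width: 0.065
grip_force: 0.0
```

Request:
move_arm([
  {"hand": 6.5, "travel": [-0.64, -3.62, 0], "twist": [0, 0, 0]},
  {"hand": 6.5, "travel": [-0.64, -3.62, 0], "twist": [0, 0, 0]},
  {"hand": 6.5, "travel": [0, 0, 0], "twist": [0, 0, -6]},
  {"hand": 6.5, "travel": [0, 0, 0], "twist": [0, 0, 0]},
  {"hand": 6.5, "travel": [0, 0, 0], "twist": [0, 0, 0]},
])

```text
time: 30.77
position: [0.6171, -0.3788, 0.2004]
tool_rot: [0.006, 1.0, 0.001, -0.0]
ft_force: [1.0, 0.6, -0.3]
grip_width: 0.0652
grip_force: 0.0
```

Request:
move_arm([
  {"hand": 6.5, "travel": [0, 0, 0], "twist": [0, 0, 0]},
  {"hand": 6.5, "travel": [0, 0, 0], "twist": [0, 0, 0]},
  {"hand": 6.5, "travel": [0, 0, 0], "twist": [0, 0, 0]},
])

```text
time: 31.02
position: [0.6174, -0.3785, 0.2012]
tool_rot: [0.005, 1.0, 0.0, -0.0]
ft_force: [-0.5, -0.7, -0.1]
grip_width: 0.0651
grip_force: 0.0
```

```bash
python3 - <<'E'
from h import *;from rig import robot
o,c=snap('w_k',[box(.567,-.3785,-.5,.21,.035,.019)])
hsv=cv2.cvtColor(c['frame'],cv2.COLOR_RGB2HSV)
q=proj(c,box(.567,-.3785,-.5,.21,.035,.019),o);print(q.round(0).tolist())
m=np.uint8((hsv[:,:,0]>6)&(hsv[:,:,0]<28)&(hsv[:,:,1]>50)&(np.arange(420)[:,None]<262))
n,l,s,ce=cv2.connectedComponentsWithStats(cv2.morphologyEx(m,cv2.MORPH_CLOSE,np.ones((5,5))))
for i in range(1,n):
    if s[i,4]>800:
        ct=max(cv2.findContours(np.uint8(l==i),0,cv2.CHAIN_APPROX_NONE)[0],key=cv2.contourArea)[:,0]
        r=cv2.minAreaRect(np.float32(ray(c,ct,.019,o)*1000))
        print(s[i],hsv[l==i].mean(0).round(),np.round(r[0],1),np.round(r[1],1),round(r[2],1))
plan(o,[89.5,(.567,-.3785,.08)])
E
```

```text
[[295.0, 240.0], [262.0, 240.0], [259.0, 20.0], [298.0, 20.0]]
[  490     0    70   215 13122] [13. 96. 96.] [ 541.7 -139.8] [204.7  61.4] 11.9
now 31.0167 [ 0.6174 -0.3785  0.2012] yaw 89.45 tilt 0.02 w 0.0651 F [-0.5 -0.7 -0.1] gf 0.0
turn 1 x -0.05
move 4 x [1.26, -0.01, 3.03]
```

```bash
python3 - <<'E'
from h import *;import pickle
o,c=pickle.load(open('w_k.pkl','rb'))
lab=cv2.cvtColor(c['frame'],cv2.COLOR_RGB2LAB)[0:262,225:335]
b=lab[:,:,2];t,m=cv2.threshold(b,0,255,cv2.THRESH_BINARY+cv2.THRESH_OTSU);print(t)
n,l,s,ce=cv2.connectedComponentsWithStats(cv2.morphologyEx(m,cv2.MORPH_CLOSE,np.ones((5,5))))
i=1+s[1:,4].argmax()
ct=max(cv2.findContours(np.uint8(l==i),0,cv2.CHAIN_APPROX_NONE)[0],key=cv2.contourArea)[:,0]+[225,0]
r=cv2.minAreaRect(np.float32(ray(c,ct,.019,o)*1000))
print(s[i],np.round(r[0],1),np.round(r[1],1),round(r[2],1))
E
```

```text
133.0
[  32   23   38  218 7014] [ 568.3 -380.1] [208.5  34.4] 0.1
```

Request:
move_arm([
  {"hand": 6.5, "travel": [1.23, -0.03, 3.03], "twist": [0, 0, -0.4]},
  {"hand": 6.5, "travel": [1.23, -0.03, 3.03], "twist": [0, 0, 0]},
  {"hand": 6.5, "travel": [1.23, -0.03, 3.03], "twist": [0, 0, 0]},
  {"hand": 6.5, "travel": [1.23, -0.03, 2.5], "twist": [0, 0, 0]},
  {"hand": 6.5, "travel": [0, 0, 0.5], "twist": [0, 0, 0]},
])

```text
time: 31.48
position: [0.5631, -0.3778, 0.0752]
tool_rot: [0.002, 1.0, 0.004, -0.005]
ft_force: [-0.9, 0.7, -0.8]
grip_width: 0.0653
grip_force: 0.0
```

Request:
move_arm([
  {"hand": 6.5, "travel": [0, 0, 0], "twist": [0, 0, 0]},
  {"hand": 6.5, "travel": [0, 0, 0], "twist": [0, 0, 0]},
  {"hand": 6.5, "travel": [0, 0, 0], "twist": [0, 0, 0]},
  {"hand": 6.5, "travel": [0, 0, 0], "twist": [0, 0, 0]},
])

```text
time: 31.82
position: [0.5699, -0.3821, 0.0824]
tool_rot: [0.002, 1.0, -0.002, 0.002]
ft_force: [0.7, 0.5, 0.4]
grip_width: 0.0649
grip_force: 0.0
```

Down 6.4 cm, with a 2 mm correction.

Request:
move_arm([
  {"hand": 6.5, "travel": [0.1, 0.2, 1.5], "twist": [0, 0, 0]},
  {"hand": 6.5, "travel": [0, 0, 1.8], "twist": [0, 0, 0]},
  {"hand": 6.5, "travel": [0, 0, 1.5], "twist": [0, 0, 0]},
  {"hand": 6.5, "travel": [0, 0, 0.9], "twist": [0, 0, 0]},
  {"hand": 6.5, "travel": [0, 0, 0.4], "twist": [0, 0, 0]},
])

```text
time: 32.23
position: [0.5666, -0.3786, 0.0178]
tool_rot: [0.002, 1.0, 0.001, -0.001]
ft_force: [-0.6, 0.1, -0.1]
grip_width: 0.0649
grip_force: 0.0
```

Request:
move_arm([
  {"hand": 6.5, "travel": [0, 0, 0], "twist": [0, 0, 0]},
  {"hand": 6.5, "travel": [0, 0, 0], "twist": [0, 0, 0]},
  {"hand": 6.5, "travel": [0, 0, 0], "twist": [0, 0, 0]},
])

```text
time: 32.48
position: [0.5675, -0.3797, 0.0199]
tool_rot: [0.002, 1.0, -0.001, 0.001]
ft_force: [-0.3, -0.1, 0.1]
grip_width: 0.0651
grip_force: 0.0
```

Request:
move_arm([
  {"hand": 6.5, "travel": [0, 0, 0.1], "twist": [0, 0, 0]},
  {"hand": 4.5, "travel": [0, 0, 0], "twist": [0, 0, 0]},
  {"hand": 2.8, "travel": [0, 0, 0], "twist": [0, 0, 0]},
  {"hand": 2.8, "travel": [0, 0, 0], "twist": [0, 0, 0]},
  {"hand": 2.8, "travel": [0, 0, 0], "twist": [0, 0, 0]},
], force=20)

```text
time: 32.9
position: [0.5669, -0.3792, 0.0183]
tool_rot: [0.002, 1.0, -0.0, 0.0]
ft_force: [0.1, 0.3, 0.4]
grip_width: 0.0459
grip_force: 0.0
```

Request:
move_arm([
  {"hand": 2.8, "travel": [0, 0, 0], "twist": [0, 0, 0]},
  {"hand": 2.8, "travel": [0, 0, 0], "twist": [0, 0, 0]},
  {"hand": 2.8, "travel": [0, 0, 0], "twist": [0, 0, 0]},
  {"hand": 2.8, "travel": [0, 0, 0], "twist": [0, 0, 0]},
  {"hand": 2.8, "travel": [0, 0, 0], "twist": [0, 0, 0]},
])

```text
time: 33.32
position: [0.5669, -0.3792, 0.0181]
tool_rot: [0.002, 1.0, -0.0, 0.0]
ft_force: [0.1, -0.4, 0.5]
grip_width: 0.0348
grip_force: 20.0
```

Request:
move_arm([
  {"hand": 2.8, "travel": [0, 0, -1], "twist": [0, 0, 0]},
  {"hand": 2.8, "travel": [0, 0, -2.5], "twist": [0, 0, 0]},
  {"hand": 2.8, "travel": [0, 0, -4], "twist": [0, 0, 0]},
  {"hand": 2.8, "travel": [0, 0, -3], "twist": [0, 0, 0]},
  {"hand": 2.8, "travel": [0, 0, -1.5], "twist": [0, 0, 0]},
])

```text
time: 33.73
position: [0.5686, -0.3806, 0.1432]
tool_rot: [0.002, 1.0, -0.002, 0.003]
ft_force: [1.0, -0.6, -1.0]
grip_width: 0.0349
grip_force: 20.0
```

```bash
python3 - <<'E'
from h import *;from rig import robot
plan(robot.get_obs(),[102,(.531,-.125,.13)])
E
```

```text
now 33.7333 [ 0.5686 -0.3806  0.1432] yaw 89.79 tilt 0.41 w 0.0349 F [ 1.  -0.6 -1. ] gf 19.999970197677612
turn 2 x -6.1
move 7 x [-0.23, 3.68, 0.17]
```

Request:
move_arm([
  {"hand": 2.8, "travel": [0, 0, 0], "twist": [0, 0, -6.25]},
  {"hand": 2.8, "travel": [0, 0, 0], "twist": [0, 0, -6.25]},
  {"hand": 2.8, "travel": [-0.22, 3.68, 0.1], "twist": [0, 0, 0]},
  {"hand": 2.8, "travel": [-0.22, 3.68, 0.1], "twist": [0, 0, 0]},
  {"hand": 2.8, "travel": [-0.22, 3.68, 0.1], "twist": [0, 0, 0]},
])

```text
time: 34.15
position: [0.5492, -0.269, 0.1355]
tool_rot: [-0.106, 0.994, 0.0, 0.0]
ft_force: [0.3, 0.7, -0.3]
grip_width: 0.0349
grip_force: 20.0
```

Request:
move_arm([
  {"hand": 2.8, "travel": [-0.22, 3.68, 0.1], "twist": [0, 0, 0]},
  {"hand": 2.8, "travel": [-0.22, 3.68, 0.1], "twist": [0, 0, 0]},
  {"hand": 2.8, "travel": [-0.22, 3.68, 0.1], "twist": [0, 0, 0]},
  {"hand": 2.8, "travel": [-0.22, 3.68, 0.1], "twist": [0, 0, 0]},
  {"hand": 2.8, "travel": [0, 0, 0], "twist": [0, 0, 0]},
])

```text
time: 34.57
position: [0.523, -0.1169, 0.131]
tool_rot: [-0.109, 0.994, 0.003, -0.003]
ft_force: [-1.6, 0.2, -1.1]
grip_width: 0.0348
grip_force: 20.0
```

Request:
move_arm([
  {"hand": 2.8, "travel": [0, 0, 0], "twist": [0, 0, 0]},
  {"hand": 2.8, "travel": [0, 0, 0], "twist": [0, 0, 0]},
  {"hand": 2.8, "travel": [0, 0, 0], "twist": [0, 0, 0]},
  {"hand": 2.8, "travel": [0, 0, 0], "twist": [0, 0, 0]},
])

```text
time: 34.9
position: [0.5278, -0.1256, 0.1313]
tool_rot: [-0.106, 0.994, -0.0, 0.001]
ft_force: [-0.3, -0.5, -0.9]
grip_width: 0.0347
grip_force: 20.0
```

```bash
python3 - <<'E'
from h import *;from rig import robot
plan(robot.get_obs(),[102.3,(.530,-.125,.085),(.530,-.125,.042)])
E
```

```text
now 34.9 [ 0.5278 -0.1256  0.1313] yaw 102.2 tilt 0.08 w 0.0347 F [-0.3 -0.5 -0.9] gf 19.999844133853912
turn 1 x -0.1
move 2 x [-0.11, 0.01, 2.32]
move 2 x [-0.0, -0.0, 2.15]
```

Request:
move_arm([
  {"hand": 2.8, "travel": [-0.2, 0, 1.2], "twist": [0, 0, 0]},
  {"hand": 2.8, "travel": [0, 0, 1.5], "twist": [0, 0, 0]},
  {"hand": 2.8, "travel": [0, 0, 1.2], "twist": [0, 0, 0]},
  {"hand": 2.8, "travel": [0, 0, 0.5], "twist": [0, 0, 0]},
  {"hand": 2.8, "travel": [0, 0, 0.2], "twist": [0, 0, 0]},
])

```text
time: 35.32
position: [0.5283, -0.124, 0.0834]
tool_rot: [-0.106, 0.994, 0.001, -0.001]
ft_force: [-0.2, -0.7, -2.0]
grip_width: 0.0349
grip_force: 20.0
```

Request:
move_arm([
  {"hand": 2.8, "travel": [0, 0, 0], "twist": [0, 0, 0]},
  {"hand": 2.8, "travel": [0, 0, 0], "twist": [0, 0, 0]},
  {"hand": 2.8, "travel": [0, 0, 0], "twist": [0, 0, 0]},
  {"hand": 2.8, "travel": [0, 0, 0], "twist": [0, 0, 0]},
])

```text
time: 35.65
position: [0.5295, -0.124, 0.0857]
tool_rot: [-0.107, 0.994, -0.0, 0.001]
ft_force: [0.0, -0.2, -0.4]
grip_width: 0.035
grip_force: 20.0
```

Now down to about 0.044.

Request:
move_arm([
  {"hand": 2.8, "travel": [-0.1, -0.1, 1.2], "twist": [0, 0, 0]},
  {"hand": 2.8, "travel": [0, 0, 1.2], "twist": [0, 0, 0]},
  {"hand": 2.8, "travel": [0, 0, 1.0], "twist": [0, 0, 0]},
  {"hand": 2.8, "travel": [0, 0, 0.5], "twist": [0, 0, 0]},
  {"hand": 2.8, "travel": [0, 0, 0.2], "twist": [0, 0, 0]},
])

```text
time: 36.07
position: [0.5295, -0.1241, 0.0427]
tool_rot: [-0.107, 0.994, 0.001, -0.001]
ft_force: [0.4, 1.2, -0.1]
grip_width: 0.0345
grip_force: 20.0
```

Request:
move_arm([
  {"hand": 2.8, "travel": [0, 0, 0.1], "twist": [0, 0, 0]},
  {"hand": 2.8, "travel": [0, 0, 0], "twist": [0, 0, 0]},
  {"hand": 2.8, "travel": [0, 0, 0], "twist": [0, 0, 0]},
])

```text
time: 36.32
position: [0.5305, -0.1246, 0.0433]
tool_rot: [-0.107, 0.994, -0.0, 0.0]
ft_force: [0.1, 0.1, -1.7]
grip_width: 0.0348
grip_force: 20.0
```

Request:
move_arm([
  {"hand": 2.8, "travel": [0, 0, 0.15], "twist": [0, 0, 0]},
  {"hand": 2.8, "travel": [0, 0, 0.15], "twist": [0, 0, 0]},
  {"hand": 2.8, "travel": [0, 0, 0], "twist": [0, 0, 0]},
  {"hand": 2.8, "travel": [0, 0, 0], "twist": [0, 0, 0]},
])

```text
time: 36.65
position: [0.5307, -0.1247, 0.042]
tool_rot: [-0.107, 0.994, -0.001, 0.001]
ft_force: [-1.7, 1.2, 11.5]
grip_width: 0.035
grip_force: 20.0
```

Request:
move_arm([
  {"hand": 5.2, "travel": [0, 0, 0], "twist": [0, 0, 0]},
  {"hand": 5.2, "travel": [0, 0, 0], "twist": [0, 0, 0]},
  {"hand": 5.2, "travel": [0, 0, 0], "twist": [0, 0, 0]},
  {"hand": 5.2, "travel": [0, 0, -0.5], "twist": [0, 0, 0]},
  {"hand": 5.2, "travel": [0, 0, -1.5], "twist": [0, 0, 0]},
])

```text
time: 37.07
position: [0.5288, -0.1239, 0.0587]
tool_rot: [-0.107, 0.994, 0.001, -0.002]
ft_force: [-0.2, 0.6, -0.1]
grip_width: 0.0511
grip_force: 0.0
```

Request:
move_arm([
  {"hand": 5.2, "travel": [0, 0, -4], "twist": [0, 0, 0]},
  {"hand": 6, "travel": [-3, 0, -2.8], "twist": [0, 0, 0]},
  {"hand": 6, "travel": [-3, 0, -2.8], "twist": [0, 0, 0]},
  {"hand": 6, "travel": [-1, 0, -3], "twist": [0, 0, 0]},
  {"hand": 6, "travel": [0, 0, -1.5], "twist": [0, 0, 0]},
])

```text
time: 37.48
position: [0.6034, -0.1099, 0.2057]
tool_rot: [-0.108, 0.994, -0.002, 0.005]
ft_force: [0.6, -1.6, 0.3]
grip_width: 0.0595
grip_force: 0.0
```

Request:
move_arm([
  {"hand": 6, "travel": [0, 0, 0], "twist": [0, 0, 0]},
  {"hand": 6, "travel": [0, 0, 0], "twist": [0, 0, 0]},
  {"hand": 6, "travel": [0, 0, 0], "twist": [0, 0, 0]},
  {"hand": 6, "travel": [0, 0, 0], "twist": [0, 0, 0]},
])

```text
time: 37.82
position: [0.5969, -0.1092, 0.1991]
tool_rot: [-0.107, 0.994, 0.001, -0.002]
ft_force: [-0.6, 0.5, -0.4]
grip_width: 0.0597
grip_force: 0.0
```

```bash
python3 - <<'E'
from h import *;from rig import robot
o,c=snap('w_end',[box(.531,-.1247,12.3,.23,.075,.01),box(.531,-.1247,12.3,.21,.035,.043)])
plan(o,[])
E
```

```text
now 37.8167 [ 0.5969 -0.1092  0.1991] yaw 102.26 tilt 0.26 w 0.0597 F [-0.6  0.5 -0.4] gf 0.0
```

View pics/w_end.png

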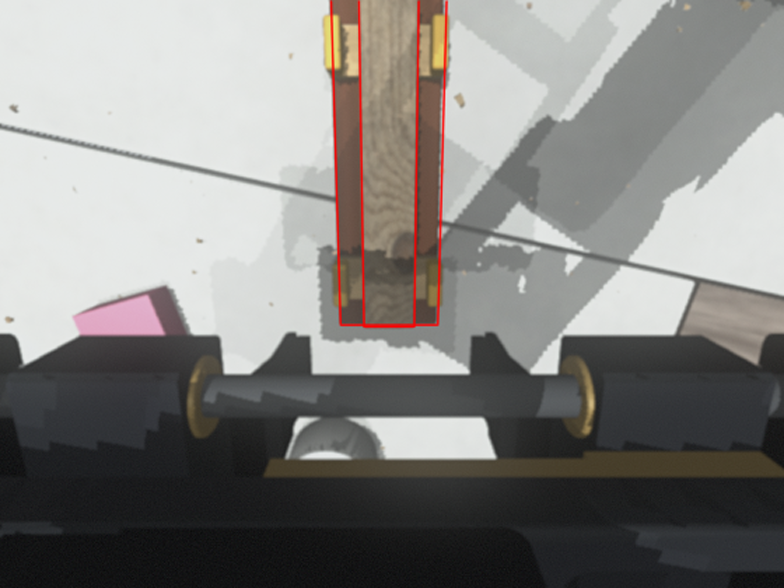

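The stick lies between the cheeks on both saddles. Its edges are at x≈361–416 and its far end at y≈325, right on the outline centred on the rest, while the board outline matches too. The gripper is well clear, so I'm handing in.

```bash
python3 -c "
from rig import robot
print(robot.hand_in())"
```

```text
the job is handed in; nothing more can be done
None
```

The job is handed in at about 38 s: the big block, divider and short block are stacked centred in the box, and the long stick is on both saddles of the rest, put away in the order asked and each checked by camera; the tape and label rolls were not touched.

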